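# Put the ferrule lathe into third gear and start it

## Robot

A 7-joint arm with a two-finger parallel gripper is mounted at the origin on a cart in front of the work surface, level with it; the furniture and walls round the work are solid. World frame = base frame: x ahead of the robot, y to its left, z up, the work surface at z = 0. Lengths are in m, angles in rad, forces in N, time in s.
With the tool pointing down it reaches from about 0.425 to 1.025 m from the base axis. Payload 9.4 kg.
Tool frame: the origin (TCP) lies at the very end of the fingers, on their centre line; the grasp point (between the pads) lies 19 mm behind it; z points along the fingers, y is the direction in which the jaws open and shut (so a half turn about z gives the same grasp; the last joint's range is limited). The gripper opens to 93 mm and grips with 3 to 60 N. Pads are 15 mm wide; open, the fingers measure 128 mm over their backs; the gripper's body (75 mm by 188 mm) begins 65 mm behind the grasp point.
Start: joints at [-1.306, 0.599, -0.003, 1.599, 0.002, 0.943, -0.08], TCP at [0.243, 0.683, 0.181] pointing down, gripper open.
Joint ranges: [-2.57, 2.57], [-0.35, 1.97], [-1.29, 1.29], [0.11, 2.56], [-1.05, 4.19], [0.11, 1.86], [-2.63, 2.63]. Speed limits (rad/s): [2.22, 2.22, 3.01, 3.01, 3.14, 3.14, 3.14].

## Interface

Orientations are given as a 3x3 rotation matrix whose columns are the frame's x, y, z axes.
In Python, from bench import r gives the robot as it stands.
- The arm moves only by the tool apply_moves, never from a script. Its argument "series" is a list of rows, each an object of numbers: "x", "y", "z": the shift along the tool's x, y, z in mm; "wx", "wy", "wz": the turn, a rotation vector about the tool's x, y, z in degrees; "grip": the gripper's target within -1 to 1 (fully open at 1, half-way at 0, shut at -1). In form: [{"x": .., "y": .., "z": .., "wx": .., "wy": .., "wz": .., "grip": ..}, ...]. A call has exactly 5 rows; each row is the pose to reach, as a shift and turn from the pose commanded when the call began, along the tool's axes at that moment; what a row does not reach only later rows make up. A row lasts 1/12 s, in which the tool goes at most 41.7 mm and 7.16 degrees, less where a joint would pass 70% of its speed; a pose out of reach is approached as far as the arm can. A call with a gripper value outside its range is refused whole. The fingers move at their own pace and stop on an object; the grip force is fixed at half the most. Time passes only in rows, so rows that repeat a pose let the fingers close, or fill a call up. It gives the time, the measured TCP pose, the force and the opening at its end, in the units of the state.
- r.get_obs(): the state, without advancing time (a new reading comes with each control period).
- r.get_image(name): name is "side" or "top" or "wrist"; returns (picture, depth): 480x640x3 uint8, red, green, blue; 480x640 float32, m along the optical axis (not along the pixel's ray), 0 where there is no reading.
- r.camera_params(name): a dict with "mtx" (3x3 intrinsics, pixels), "k1" (the pictures are not rectified: a ray, as slopes to the right and down, at radius r is drawn at 1 + k1 r^2 times it, then the intrinsics apply), "R" (3x3) and "t" (3): a world point X has camera coordinates R X + t. Camera axes: x right, y down, z forward; pixel columns grow to the right and rows downward; lengths in m; the calibration is good to about 2 mm. A picture is of the moment at which its call begins: read the wrist's pose just before it. camera_params takes no time and is no camera call; for the wrist camera it gives the pose at the moment of the call.
- r.close_job(): hands the job in, once; it reports no verdict.
The state is a dict: "time_s": time; "joints": joint angles; "dq": joint speeds; "tau": joint torques, N m; "tcp_pos": TCP position; "eef_rot": TCP orientation; "wrist_force": force on the tool from outside, world axes, zero at the start; "ft_torque": the same for the moment, N m; "width": finger opening in m.
Only numpy, scipy, OpenCV 4.12 (cv2) and the standard library are available. Lean on these libraries where they do the work, as an engineer would, in place of code of your own. Each camera call takes 0.05 s, during which the arm holds its last target.

## Task

Get the small ferrule-turning lathe going in third gear, working with the tips or outside of the closed fingers only - nudge the gear knob gently, never grip it. Push the lever out of the left-hand column of the H gate, across the neutral channel and fully forward into third, the right-hand slot away from you, without dipping into reverse (the right-hand slot towards you). Only then press the start button, the flat one in the wide collar, fully down and let it come up again, leaving the mushroom-headed stop button and the loose things on the bench alone.

Things in the scene. Friction and masses are not known exactly. Their poses are not given: they have to be found in the camera images.
- lathe: grey bench lathe, fixed to the table; yaw varies. Origin at table height below the gate's centre; x points away from the operator (forward), y to the left, z up. Headstock 150 x 150 mm round the origin; motor behind it, 87 mm high; switch box on its left (y 76 to 150 mm, x -62 to 62 mm, 62 mm high); bed, chuck and tailstock on its right (to y -282 mm), 112 mm high
- gate (a point): centre of the aluminium H gate plate on top of the headstock, on its top face, 121 mm above the table (axes as the lathe's). Two columns along x, 32 mm apart, are joined in the middle by a neutral channel along y. First gear is forward left, second back left, third forward right, reverse back right
- gear_knob: black round gear knob, 39 mm across at its widest, from 29 mm below to 19 mm above its origin, on a steel stem 10 mm thick. Origin: centre of its widest girth, about 0.19 m above the table. Travels about +-43 mm along the lathe's x and +-35 mm along its y; stays where it is left (about 2 N of friction)
- gear_yoke (a joint): side-to-side tilt of the gear lever about the lathe's x axis, rad: -0.249 left column, 0 middle, 0.249 right column (end stops). Starts in the left column. The pivot lies straight above the lathe's origin, 55 mm above the table and 141 mm from the knob's origin
- gear_stick (a joint): fore-and-aft tilt of the gear lever about the lathe's y axis, same pivot, rad: -0.308 fully back, 0 neutral, 0.308 fully forward (end stops). It can cross between the columns only within about 0.06 of neutral. Starts anywhere along the left column
- start (a joint): travel of the start button, m: 0 released, 0.006 fully down; a spring returns it; about 5 N when down (flush with its collar)
- start_top (a point): centre of the top of the start button: flat round button, 26 mm across, standing 6 mm out of a dark collar 42 mm across on the switch box, the one farther from the operator; pressed straight down
- stop (a joint): travel of the stop button, m: 0 released, 0.005 down
- stop_top (a point): centre of the top of the stop button: mushroom head 36 mm across, 59 mm nearer to the operator than the start button on the same box
- club_blank: bystander: loose black driver club head, 70 x 119 x 50 mm, on the table left of the switch box; origin at its underside
- ferrule_a: bystander: loose small black ferrule, 15 mm across, 24 mm high, standing on the table in front of the bed; origin at its underside
- ferrule_b: bystander: second loose ferrule like ferrule_a; origin at its underside
- abrasive: bystander: loose dark abrasive block, 34 x 68 x 24 mm, in front of the tailstock; origin at its underside
- pin: bystander: loose gauge pin, 12 x 64 x 12 mm, lying in front of the switch box; origin at its underside
- brush: bystander: loose nail brush with an arched handle, 30 x 85 x 55 mm, behind the switch box; origin at its underside
- eraser: bystander: loose white eraser block, 30 x 50 x 18 mm, behind the bed; origin at its underside

How it is judged:
On the way, in this order (a step that is already met when the one before it is completed fails the run):
1. the lever is fully forward in third (value of joint gear_yoke above 0.19 rad and value of joint gear_stick above 0.26 rad), for 0.2 s.
2. the start button is pressed down (all of step 1 and value of joint start above 0.0045 m), for 0.05 s.
At the end, for the whole second after the job is handed in: The gear lever rests in third: side-to-side tilt above 0.19 rad and fore-and-aft tilt above 0.26 rad, both still; after that the start button has been pressed at least 4.5 of its 6 mm and has come up again; the stop button is up; every loose thing is within 20 mm of where it stood (all of step 1 and value of joint each of start, stop below 0.0015 m and velocity of joint gear_yoke between -0.05 and 0.05 rad/s and velocity of joint gear_stick between -0.05 and 0.05 rad/s and distance of each of club_blank, ferrule_a, ferrule_b, abrasive, pin, brush, eraser from where it was at the start of the episode below 0.02 m); the robot touches nothing.
It fails at once if the start button is pressed while the lever is not in third (value of joint start above 0.002 m and not (value of joint gear_yoke above 0.19 rad and value of joint gear_stick above 0.26 rad)).
It fails at once if the lever goes into the reverse slot (value of joint gear_yoke above 0.1 rad and value of joint gear_stick below -0.14 rad).
It fails at once if the stop button is pressed (value of joint stop above 0.002 m).
It fails at once if the knob is gripped or forced, with more than 35 N (contact force between the fingers and gear_knob above 35 N).
It fails at once if a loose thing is lifted, carried or pushed 20 mm away (distance of any of club_blank, ferrule_a, ferrule_b, abrasive, pin, brush, eraser from where it was at the start of the episode above 0.02 m).
It also fails if it takes over 54 s, if anything falls off the work surface, if the arm or the gripper's body presses on something with over 40 N, if the wrist force passes 120 N, or if a joint passes its speed limit or range.

## Working session

There is one attempt and no reset: what is moved stays moved. The work goes in short steps, Python scripts to look and compute and a tool call to move; the robot and the scene stay as the last step left them, time stands still between calls to the robot, and variables do not carry over. Pictures are saved under pics/ and viewed, and the job is handed in when it is done.

Besides the shell and the picture viewer there is one more tool, called after ">>>" as name(argument=value, ...), one argument or row to a line, values as JSON. apply_moves: Moves the arm, as the interface text tells. Its arguments: {"type":"object","properties":{"series":{"type":"array"}},"required":["series"]}

```bash
mkdir -p pics; ls; python3 - <<'E'
from bench import r
import cv2,numpy as np
o=r.get_obs();print({k:np.round(v,3).tolist() for k,v in o.items()})
for n in("top","side"):
    im,d=r.get_image(n);cv2.imwrite(f"pics/{n}0.png",im[:,:,::-1]);np.save(f"pics/{n}0.npy",d)
    p=r.camera_params(n);print(n,{k:np.round(v,4).tolist() for k,v in p.items()})
E
```

```text
pics
{'time_s': 0.0, 'joints': [-1.306, 0.6, -0.003, 1.6, 0.002, 0.943, -0.08], 'dq': [0.0, -0.001, 0.002, 0.001, -0.001, -0.0, -0.0], 'tau': [0.0, -76.505, 1.497, -25.235, -0.052, 0.017, 0.0], 'tcp_pos': [0.243, 0.683, 0.18], 'eef_rot': [[-0.942, 0.335, -0.0], [0.335, 0.942, -0.002], [-0.0, -0.002, -1.0]], 'wrist_force': [-0.33, -0.345, 0.034], 'ft_torque': [0.013, 0.025, -0.006], 'width': 0.093}
top {'mtx': [[539.2062, 0.0, 320.071], [0.0, 539.2062, 242.115], [0.0, 0.0, 1.0]], 'k1': -0.1553, 'R': [[0.0127, -0.9999, 0.0058], [-0.9955, -0.0132, -0.0939], [0.094, -0.0045, -0.9956]], 't': [0.1137, 0.5621, 1.0663]}
side {'mtx': [[507.7207, 0.0, 319.6261], [0.0, 507.7207, 235.3967], [0.0, 0.0, 1.0]], 'k1': -0.1202, 'R': [[-0.984, -0.1779, -0.0061], [-0.0691, 0.4134, -0.9079], [0.164, -0.893, -0.4191]], 't': [0.5753, 0.1081, 1.0529]}
```

View pics/top0.png

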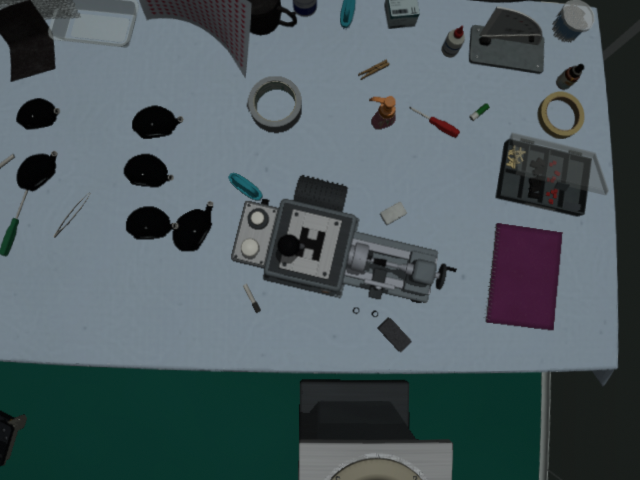

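View pics/side0.png

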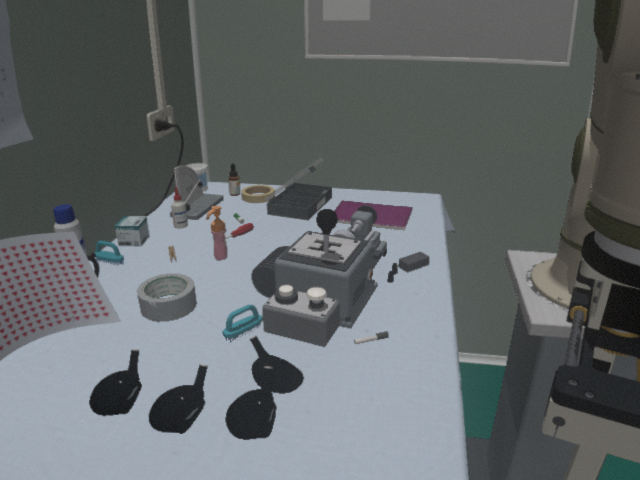

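The top view shows the lathe with its gate near (312,240), the knob at about (289,245), start at (258,217) and stop at (249,247). I'll zoom in.

```bash
python3 - <<'E'
import cv2
a=cv2.imread("pics/top0.png")[160:320,210:470];cv2.imwrite("pics/top0c.png",cv2.resize(a,None,fx=3,fy=3,interpolation=2))
a=cv2.imread("pics/side0.png")[190:350,230:430];cv2.imwrite("pics/side0c.png",cv2.resize(a,None,fx=3.7,fy=3.7,interpolation=2))
E
```

```text
(no output)
```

View pics/top0c.png

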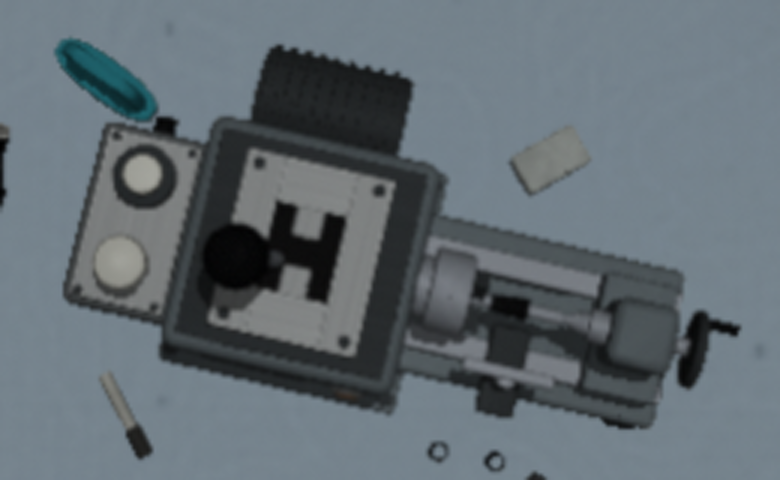

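View pics/side0c.png

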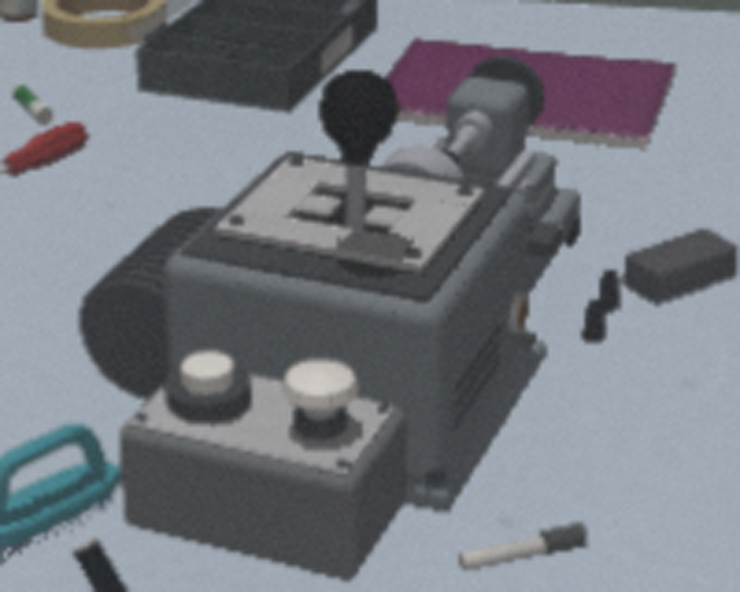

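```bash
cat > h.py <<'E'
import numpy as np,cv2
from bench import r
def ray(n,u,v,p=None):
    p=p or r.camera_params(n);K=np.array(p["mtx"]);R=np.array(p["R"]);t=np.array(p["t"])
    s=cv2.undistortPoints(np.array([[[u,v]]],float),K,np.array([p["k1"],0,0,0,0.]))[0,0]
    return -R.T@t,R.T@np.array([s[0],s[1],1])
def atz(n,u,v,z,p=None):
    c,d=ray(n,u,v,p);return c+d*(z-c[2])/d[2]
def tri(a,b):
    (c1,d1),(c2,d2)=a,b
    s=np.linalg.lstsq(np.c_[d1,-d2],c2-c1,rcond=None)[0]
    p,q=c1+d1*s[0],c2+d2*s[1];return (p+q)/2,np.linalg.norm(p-q)
E
cat > m.py <<'E'
from h import *
d=np.load("pics/top0.npy")
c=lambda u,v:(u/3+210-1/3,v/3+160-1/3)
e=lambda u,v:(u/3.7+230-.36,v/3.7+190-.36)
S=[atz("top",*c(*q),.122) for q in[(259,162),(379,190),(344,342),(223,312)]]
for s in S:print(np.round(s,4))
g=np.mean(S,0);f=(S[0]+S[1]-S[2]-S[3])/2;l=(S[0]+S[3]-S[1]-S[2])/2
print("centre",g,"yaw x",np.degrees(np.arctan2(f[1],f[0])),"yaw y",np.degrees(np.arctan2(-l[0],l[1])),np.linalg.norm(f),np.linalg.norm(l))
yaw=(np.arctan2(f[1],f[0])+np.arctan2(-l[0],l[1]))/2
Rz=np.array([[np.cos(yaw),-np.sin(yaw)],[np.sin(yaw),np.cos(yaw)]])
for n,a,b in[("knob",(236,256),(358,110)),("start",(143,173),(208,365)),("stop",(120,263),(320,380))]:
    P,er=tri(ray("top",*c(*a)),ray("side",*e(*b)));print(n,np.round(P,4),"err",round(er,4),"lathe",np.round(Rz.T@(P-g)[:2],4))
    u,v=c(*a);z=d[int(round(v)),int(round(u))];cc,dd=ray("top",u,v);print("  depth",np.round(cc+dd*z,4))
E
python3 m.py
```

```text
[0.604  0.1668 0.122 ]
[0.5875 0.0924 0.122 ]
[0.4933 0.1129 0.122 ]
[0.5107 0.1874 0.122 ]
centre [0.54888374 0.1398534  0.122     ] yaw x -12.353916700953201 yaw y -12.81970879375662 0.09590798873001827 0.07638551348014816
knob [0.5394 0.1763 0.1898] err 0.0 lathe [-0.0172  0.0335]
  depth [0.5377 0.1752 0.2091]
start [0.6016 0.2433 0.0806] err 0.0008 lathe [0.0289 0.1124]
  depth [0.6015 0.243  0.0839]
stop [0.5435 0.2562 0.0857] err 0.0009 lathe [-0.0306  0.1123]
  depth [0.5425 0.2552 0.093 ]
```

```bash
cat >> h.py <<'E'
G=np.array([.5489,.1399]);Y=np.radians(-12.6)
RZ=np.array([[np.cos(Y),-np.sin(Y)],[np.sin(Y),np.cos(Y)]])
def w2l(p):return np.r_[RZ.T@(np.asarray(p)[:2]-G),p[2]]
def shift(lx,ly,z):
    "tool shift mm from measured pose to lathe point"
    o=r.get_obs();R=np.array(o["eef_rot"]);T=np.r_[G+RZ@[lx,ly],z]
    print("t",round(o["time_s"],2),"now lathe mm",np.round(1e3*w2l(o["tcp_pos"]),1),"F lathe",np.round(np.r_[RZ.T@np.array(o["wrist_force"])[:2],o["wrist_force"][2]],1),"shift",np.round(1e3*R.T@(T-o["tcp_pos"]),1),
     "yaw err y deg",round(float(np.degrees(np.arctan2(-R[0,1],R[1,1])-Y)),2),"tilt",np.round(R[:,2],3))
E
python3 -c "
from h import *
shift(-.075,.0335,.30)"
```

```text
t 0.1 now lathe mm [-417.1  462.9  179.9] F lathe [-1.1  0.4 -0.6] shift [-391.7 -384.8 -119.5] yaw err y deg -6.98 tilt [-0.    -0.001 -1.   ]
```

>>> apply_moves(
  series=[
    {"z": -30, "wz": -3.5, "grip": -1},
    {"z": -60, "wz": -7, "grip": -1},
    {"z": -90, "wz": -7, "grip": -1},
    {"z": -120, "wz": -7, "grip": -1},
    {"z": -120, "wz": -7, "grip": -1},
  ],
)

```text
invalid input
```

```bash
python3 -c "
from h import *
shift(-.075,.0335,.30)"
```

```text
t 0.1 now lathe mm [-417.1  462.9  179.9] F lathe [-1.1  0.4 -0.6] shift [-391.7 -384.8 -119.5] yaw err y deg -6.98 tilt [-0.    -0.001 -1.   ]
```

>>> apply_moves(
  series=[
    {"x": 0, "y": 0, "z": -30, "wx": 0, "wy": 0, "wz": -3.5, "grip": -1},
    {"x": 0, "y": 0, "z": -60, "wx": 0, "wy": 0, "wz": -7, "grip": -1},
    {"x": 0, "y": 0, "z": -90, "wx": 0, "wy": 0, "wz": -7, "grip": -1},
    {"x": 0, "y": 0, "z": -120, "wx": 0, "wy": 0, "wz": -7, "grip": -1},
    {"x": 0, "y": 0, "z": -120, "wx": 0, "wy": 0, "wz": -7, "grip": -1},
  ],
)

```text
time_s: 0.52
tcp_pos: [0.2438, 0.6854, 0.3072]
eef_rot: [[-0.976, 0.218, 0.002], [0.218, 0.976, 0.008], [-0.0, 0.009, -1.0]]
wrist_force: [0.4, -0.4, 0.1]
width: 0.0643
```

```bash
python3 -c "
from h import *
shift(-.075,.0335,.30)"
```

```text
t 0.52 now lathe mm [-416.7  465.8  307.2] F lathe [ 0.5 -0.3  0.1] shift [-341.7 -432.3    3.7] yaw err y deg -0.0 tilt [ 0.002  0.008 -1.   ]
```

>>> apply_moves(
  series=[
    {"x": -22, "y": -28, "z": 0, "wx": 0, "wy": 0, "wz": 0, "grip": -1},
    {"x": -44, "y": -56, "z": 0, "wx": 0, "wy": 0, "wz": 0, "grip": -1},
    {"x": -66, "y": -84, "z": 0, "wx": 0, "wy": 0, "wz": 0, "grip": -1},
    {"x": -88, "y": -112, "z": 0, "wx": 0, "wy": 0, "wz": 0, "grip": -1},
    {"x": -110, "y": -140, "z": 0, "wx": 0, "wy": 0, "wz": 0, "grip": -1},
  ],
)

```text
time_s: 0.93
tcp_pos: [0.3203, 0.5206, 0.3002]
eef_rot: [[-0.976, 0.218, -0.0], [0.218, 0.976, -0.001], [0.0, -0.001, -1.0]]
wrist_force: [-0.1, 0.5, -0.3]
width: 0.031
```

>>> apply_moves(
  series=[
    {"x": -22, "y": -28, "z": 0, "wx": 0, "wy": 0, "wz": 0, "grip": -1},
    {"x": -44, "y": -56, "z": 0, "wx": 0, "wy": 0, "wz": 0, "grip": -1},
    {"x": -66, "y": -84, "z": 0, "wx": 0, "wy": 0, "wz": 0, "grip": -1},
    {"x": -88, "y": -112, "z": 0, "wx": 0, "wy": 0, "wz": 0, "grip": -1},
    {"x": -110, "y": -140, "z": 0, "wx": 0, "wy": 0, "wz": 0, "grip": -1},
  ],
)

```text
time_s: 1.35
tcp_pos: [0.397, 0.36, 0.3004]
eef_rot: [[-0.976, 0.218, -0.0], [0.218, 0.976, -0.0], [0.0, -0.0, -1.0]]
wrist_force: [0.4, 0.7, 0.6]
width: 0.001
```

```bash
python3 -c "
from h import *
shift(-.075,.0335,.30)"
```

```text
t 1.35 now lathe mm [-196.2  181.7  300.4] F lathe [0.2 0.7 0.6] shift [-121.2 -148.2    0.5] yaw err y deg 0.02 tilt [-0. -0. -1.]
```

>>> apply_moves(
  series=[
    {"x": -25, "y": -30, "z": 0, "wx": 0, "wy": 0, "wz": 0, "grip": -1},
    {"x": -50, "y": -60, "z": 0, "wx": 0, "wy": 0, "wz": 0, "grip": -1},
    {"x": -75, "y": -90, "z": 0, "wx": 0, "wy": 0, "wz": 0, "grip": -1},
    {"x": -100, "y": -120, "z": 0, "wx": 0, "wy": 0, "wz": 0, "grip": -1},
    {"x": -115, "y": -140, "z": 0, "wx": 0, "wy": 0, "wz": 0, "grip": -1},
  ],
)

```text
time_s: 1.77
tcp_pos: [0.4798, 0.1962, 0.3006]
eef_rot: [[-0.975, 0.221, 0.0], [0.221, 0.975, -0.001], [-0.001, -0.001, -1.0]]
wrist_force: [0.6, 0.2, 0.3]
width: 0.0006
```

```bash
python3 -c "
from h import *
shift(-.07,.034,.18)
im,d=r.get_image('top');cv2.imwrite('pics/top1.png',cv2.resize(im[160:320,210:470,::-1],None,fx=3,fy=3,interpolation=2))
im,d=r.get_image('side');cv2.imwrite('pics/side1.png',cv2.resize(im[140:350,230:430,::-1],None,fx=2.8,fy=2.8,interpolation=2))
shift(-.07,.034,.18)
"
```

```text
t 1.77 now lathe mm [-79.7  39.8 300.6] F lathe [0.6 0.4 0.3] shift [ -9.7  -5.7 120.6] yaw err y deg -0.17 tilt [ 0.    -0.001 -1.   ]
t 1.87 now lathe mm [-79.2  39.1 300.6] F lathe [-0.6  0.2 -0.3] shift [ -9.1  -4.9 120.6] yaw err y deg -0.39 tilt [ 0.001 -0.002 -1.   ]
```

View pics/side1.png

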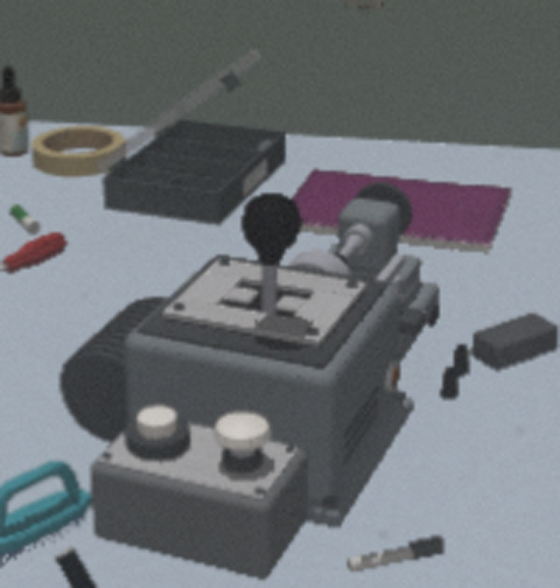

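>>> apply_moves(
  series=[
    {"x": 0, "y": -4, "z": 30, "wx": 0, "wy": 0, "wz": 0, "grip": -1},
    {"x": -6, "y": -4, "z": 60, "wx": 0, "wy": 0, "wz": 0, "grip": -1},
    {"x": -6, "y": -4, "z": 90, "wx": 0, "wy": 0, "wz": 0, "grip": -1},
    {"x": -6, "y": -4, "z": 124, "wx": 0, "wy": 0, "wz": 0, "grip": -1},
    {"x": -6, "y": -4, "z": 124, "wx": 0, "wy": 0, "wz": 0, "grip": -1},
  ],
)

```text
time_s: 2.28
tcp_pos: [0.4799, 0.1946, 0.1717]
eef_rot: [[-0.976, 0.216, -0.008], [0.216, 0.976, -0.004], [0.007, -0.005, -1.0]]
wrist_force: [-0.3, 0.5, -0.5]
width: 0.0005
```

```bash
python3 -c "
from h import *
im,d=r.get_image('top');cv2.imwrite('pics/top2.png',cv2.resize(im[160:320,210:470,::-1],None,fx=3,fy=3,interpolation=2))
im,d=r.get_image('side');cv2.imwrite('pics/side2.png',cv2.resize(im[140:350,230:430,::-1],None,fx=2.8,fy=2.8,interpolation=2))
shift(-.0275,.034,.176)
"
```

```text
t 2.38 now lathe mm [-76.8  39.7 176.4] F lathe [0.  0.2 0.2] shift [-49.3  -5.7   0.3] yaw err y deg 0.06 tilt [-0.002 -0.001 -1.   ]
```

View pics/side2.png

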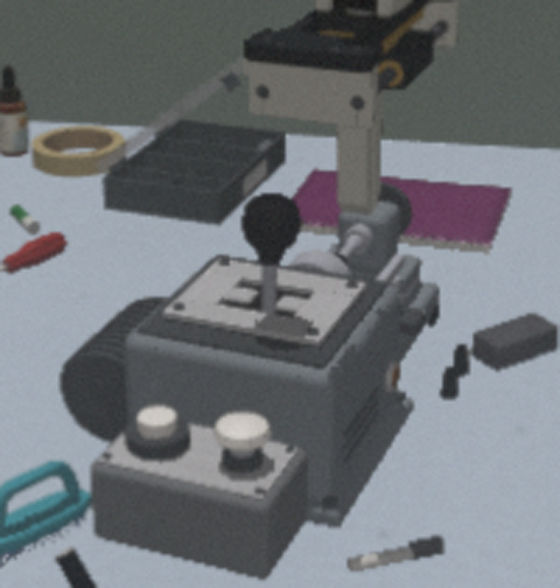

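View pics/top2.png

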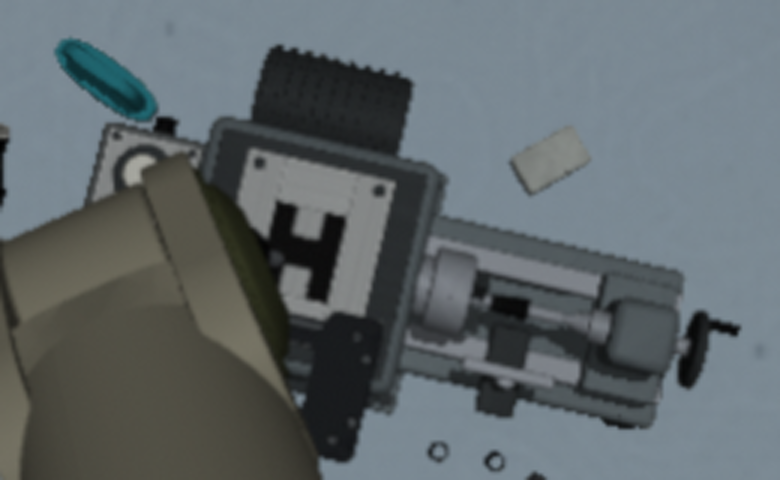

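>>> apply_moves(
  series=[
    {"x": -15, "y": -5, "z": 0, "wx": 0, "wy": 0, "wz": 0, "grip": -1},
    {"x": -25, "y": -5, "z": 0, "wx": 0, "wy": 0, "wz": 0, "grip": -1},
    {"x": -32, "y": -5, "z": 0, "wx": 0, "wy": 0, "wz": 0, "grip": -1},
    {"x": -38, "y": -5, "z": 0, "wx": 0, "wy": 0, "wz": 0, "grip": -1},
    {"x": -43, "y": -5, "z": 0, "wx": 0, "wy": 0, "wz": 0, "grip": -1},
  ],
)

```text
time_s: 2.8
tcp_pos: [0.5253, 0.181, 0.1777]
eef_rot: [[-0.976, 0.218, 0.001], [0.218, 0.976, 0.001], [-0.001, 0.001, -1.0]]
wrist_force: [-0.4, 0.1, -0.3]
width: 0.0007
```

```bash
cat > k.py <<'E'
import sys
from h import *
def knob(name):
    im,d=r.get_image('side');p=r.camera_params('side')
    cv2.imwrite(f'pics/{name}.png',cv2.resize(im[140:350,230:430,::-1],None,fx=2.8,fy=2.8,interpolation=2))
    return im,p
knob(sys.argv[1]); shift(-.0275,.034,.176)
E
python3 k.py s3
```

```text
t 2.85 now lathe mm [-31.3  34.8 177.4] F lathe [ 1.  -0.5 -0.6] shift [-3.8 -0.8  1.4] yaw err y deg -0.01 tilt [ 0.002  0.    -1.   ]
```

View pics/s3.png

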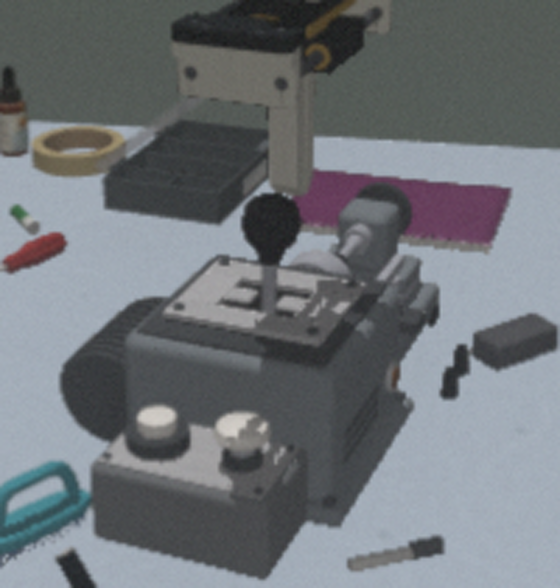

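```bash
python3 - <<'E'
from h import *
p=r.camera_params('side');K=np.array(p["mtx"]);R=np.array(p["R"]);t=np.array(p["t"])
def proj(X):
    uv=cv2.projectPoints(np.array([X],float),cv2.Rodrigues(R)[0],t,K,np.array([p["k1"],0,0,0,0]))[0][0,0]
    return uv,(uv-[230,140])*2.8
o=r.get_obs();T=np.array(o["tcp_pos"])
print(proj(T)); print(proj(T+[0,0,.084]))
for lx in(-.017,0): print(proj(np.r_[G+RZ@[lx,.0335],.19]))
print(cv2.Rodrigues(R)[0].T, -R.T@t)
im,d=r.get_image('side');
for u,v in[(330,200),(340,200),(326,222)]:
    c,q=ray('side',u,v);X=c+q*d[v,u];print(u,v,d[v,u],X,w2l(X))
E
```

```text
(array([333.42233111, 227.1965927 ]), array([289.5825271 , 244.15045957]))
(array([333.66496178, 182.34353392]), array([290.261893  , 118.56189497]))
(array([326.25227218, 219.23641442]), array([269.50636211, 221.86196038]))
(array([317.47312472, 217.84931354]), array([244.92474922, 217.97807791]))
[[ 0.22404095 -2.55435219  1.633338  ]] [0.40088786 0.99793271 0.54293392]
330 200 0.86491776 [0.52953839 0.19746215 0.23514828] [-0.03145211  0.05195226  0.23514828]
340 200 0.8902857 [0.51604139 0.1708583  0.22602238] [-0.03882061  0.02304484  0.22602238]
326 222 0.8868131 [0.53702161 0.19434281 0.19247711] [-0.02346865  0.05054046  0.19247711]
```

```bash
python3 - <<'E'
from h import *
im,d=r.get_image('side')
a=cv2.convertScaleAbs(im[170:250,290:380,::-1],alpha=2.2,beta=20)
cv2.imwrite('pics/z4.png',cv2.resize(a,None,fx=6,fy=6,interpolation=0))
im,d=r.get_image('wrist')
cv2.imwrite('pics/w4.png',im[:,:,::-1])
for v in range(196,236,4): 
    row=[]
    for u in(325,330,335,340):
        c,q=ray('side',u,v);row.append(np.round(1e3*w2l(c+q*d[v,u]) if 0 else 0,0))
E
```

```text
(no output)
```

View pics/z4.png

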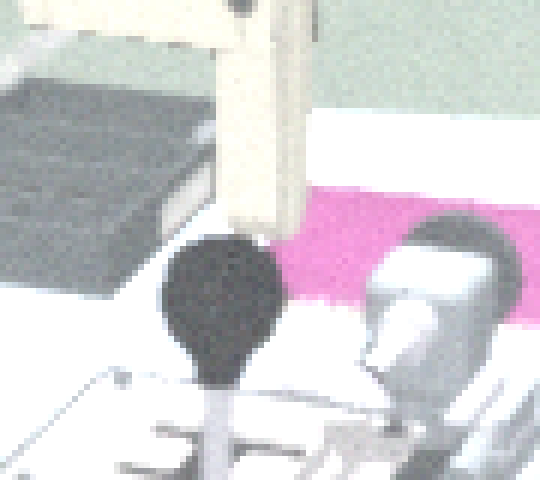

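View pics/w4.png

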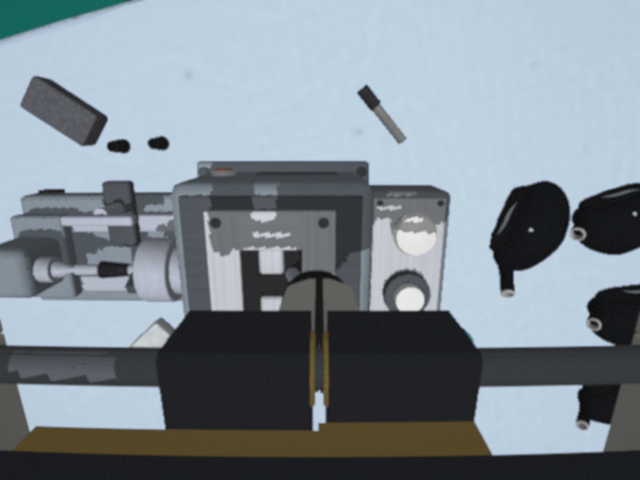

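```bash
python3 - <<'E'
from h import *
o=r.get_obs();print(o['tcp_pos'],o['width'],o['joints'])
im,d=r.get_image('side')
for v in range(172,240,3):
    row=[]
    for u in(328,334,338):
        c,q=ray('side',u,v);row.append((np.round(1e3*w2l(c+q*d[v,u])).astype(int).tolist(),im[v,u].tolist()))
    print(v,row)
E
```

```text
[0.52409185 0.18085805 0.17680935] 0.0004397185609402672 [-0.51377483  0.40123546  0.10883773  2.0022589  -0.06307542  0.7413832
  0.98425968]
172 [([-56, 121, 308], [101, 99, 94]), ([-65, 120, 309], [110, 109, 104]), ([-41, 41, 283], [93, 93, 87])]
175 [([-55, 121, 303], [106, 106, 100]), ([-65, 120, 304], [107, 105, 100]), ([-42, 42, 278], [94, 93, 88])]
178 [([-56, 121, 299], [103, 103, 96]), ([-64, 118, 299], [110, 106, 100]), ([-41, 40, 272], [92, 93, 88])]
181 [([-29, 55, 270], [107, 107, 101]), ([-39, 53, 271], [113, 111, 105]), ([-41, 40, 267], [92, 92, 87])]
184 [([-28, 51, 263], [108, 105, 101]), ([-39, 54, 266], [108, 107, 103]), ([-41, 39, 261], [90, 91, 87])]
187 [([-28, 53, 259], [105, 104, 98]), ([-38, 50, 259], [111, 108, 104]), ([-40, 37, 255], [95, 93, 89])]
190 [([-28, 52, 253], [109, 108, 102]), ([-39, 53, 255], [107, 107, 102]), ([-41, 39, 250], [94, 91, 87])]
193 [([-27, 50, 247], [109, 108, 103]), ([-38, 51, 249], [110, 108, 103]), ([-41, 38, 244], [93, 95, 88])]
196 [([-27, 50, 241], [110, 106, 101]), ([-38, 51, 243], [109, 107, 101]), ([-42, 41, 240], [94, 94
[... 769 characters left out ...]
0]), ([-35, 42, 195], [35, 36, 36]), ([114, -371, 8], [105, 98, 100])]
223 [([-27, 51, 191], [39, 41, 43]), ([-35, 41, 189], [38, 37, 40]), ([113, -369, 1], [157, 164, 174])]
226 [([-26, 47, 184], [36, 36, 39]), ([-33, 36, 181], [60, 62, 66]), ([105, -349, 1], [161, 171, 181])]
229 [([-25, 45, 177], [36, 37, 39]), ([109, -330, 0], [157, 167, 178]), ([99, -332, 0], [158, 168, 177])]
232 [([-20, 33, 165], [38, 39, 41]), ([-332, 805, 543], [154, 161, 171]), ([6, -86, 111], [151, 153, 158])]
235 [([-19, 29, 157], [86, 86, 91]), ([5, -62, 114], [87, 87, 91]), ([4, -83, 106], [81, 82, 86])]
238 [([-17, 25, 149], [98, 97, 101]), ([-4, -39, 119], [160, 159, 160]), ([-11, -43, 119], [152, 151, 153])]
```

The side picture shows the finger ends at about (333,209) px, which is z ≈ 0.215 by depth. The reported TCP is 0.177, and the knob hasn't moved. So the real fingertips sit about 38 mm higher than reported. I'll back off, go lower and check again.

>>> apply_moves(
  series=[
    {"x": 20, "y": 0, "z": 0, "wx": 0, "wy": 0, "wz": 0, "grip": -1},
    {"x": 40, "y": 0, "z": 0, "wx": 0, "wy": 0, "wz": 0, "grip": -1},
    {"x": 40, "y": 0, "z": 15, "wx": 0, "wy": 0, "wz": 0, "grip": -1},
    {"x": 40, "y": 0, "z": 32, "wx": 0, "wy": 0, "wz": 0, "grip": -1},
    {"x": 40, "y": 0, "z": 32, "wx": 0, "wy": 0, "wz": 0, "grip": -1},
  ],
)

```text
time_s: 3.47
tcp_pos: [0.4834, 0.1893, 0.1429]
eef_rot: [[-0.976, 0.217, -0.003], [0.217, 0.976, -0.001], [0.003, -0.002, -1.0]]
wrist_force: [-0.3, -0.1, -1.5]
width: 0.0001
```

```bash
python3 - <<'E'
from h import *
im,d=r.get_image('side')
a=cv2.convertScaleAbs(im[150:270,270:390,::-1],alpha=1.6,beta=10)
cv2.imwrite('pics/z5.png',cv2.resize(a,None,fx=5,fy=5,interpolation=0))
for v in range(200,240,3):
    row=[]
    for u in(348,353,358,361):
        c,q=ray('side',u,v);row.append((np.round(1e3*w2l(c+q*d[v,u])).astype(int).tolist()))
    print(v,row)
shift(-.03,.034,.140)
E
```

```text
200 [[-89, 123, 268], [-97, 122, 269], [-104, 120, 270], [-109, 120, 270]]
203 [[132, -499, 9], [-74, 55, 237], [-105, 122, 265], [-83, 38, 232]]
206 [[124, -477, 9], [-332, 805, 543], [-82, 51, 231], [-83, 40, 227]]
209 [[116, -455, 9], [-72, 50, 224], [-332, 805, 543], [-82, 36, 220]]
212 [[105, -425, 13], [-73, 52, 220], [-82, 51, 220], [-84, 40, 217]]
215 [[98, -406, 12], [-73, 51, 214], [-81, 49, 214], [-83, 37, 210]]
218 [[92, -390, 10], [-73, 49, 207], [-81, 49, 209], [-83, 38, 205]]
221 [[84, -369, 11], [-72, 48, 201], [-82, 51, 204], [-83, 36, 198]]
224 [[86, -373, 0], [-73, 49, 196], [-82, 48, 197], [-82, 34, 192]]
227 [[41, -247, 51], [-73, 49, 191], [-81, 48, 191], [-82, 33, 185]]
230 [[32, -223, 54], [-70, 41, 181], [-80, 44, 184], [-82, 32, 179]]
233 [[-13, -96, 107], [-7, -145, 86], [0, -201, 61], [-7, -200, 63]]
236 [[-17, -83, 107], [-21, -105, 98], [1, -204, 52], [-7, -202, 54]]
239 [[-32, -43, 120], [-36, -61, 113], [-45, -64, 114], [-8, -201, 47]]
t 3.52 now lathe mm [-74.   34.1 143.9] F lathe [-0.2  0.4  0.4] shift [-44.1  -0.1   3.8] yaw err y deg 0.06 tilt [-0.002 -0.001 -1.   ]
```

View pics/z5.png

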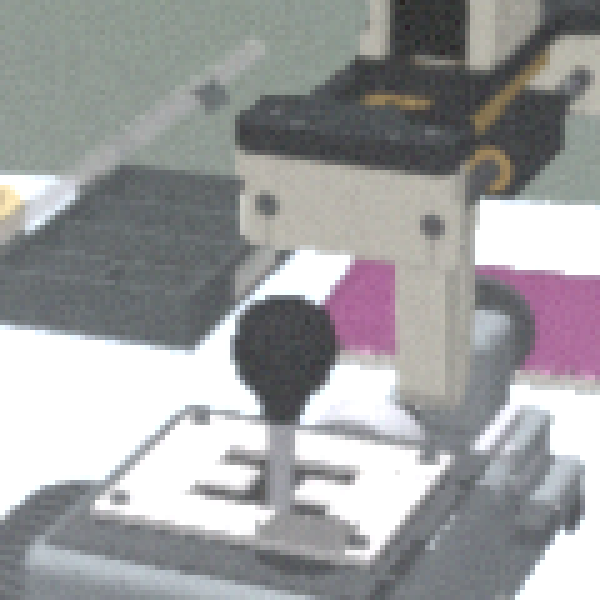

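>>> apply_moves(
  series=[
    {"x": -12, "y": 0, "z": 4, "wx": 0, "wy": 0, "wz": 0, "grip": -1},
    {"x": -22, "y": 0, "z": 4, "wx": 0, "wy": 0, "wz": 0, "grip": -1},
    {"x": -30, "y": 0, "z": 4, "wx": 0, "wy": 0, "wz": 0, "grip": -1},
    {"x": -37, "y": 0, "z": 4, "wx": 0, "wy": 0, "wz": 0, "grip": -1},
    {"x": -43, "y": 0, "z": 4, "wx": 0, "wy": 0, "wz": 0, "grip": -1},
  ],
)

```text
time_s: 3.93
tcp_pos: [0.5284, 0.1797, 0.141]
eef_rot: [[-0.976, 0.219, 0.0], [0.219, 0.976, 0.0], [-0.0, 0.0, -1.0]]
wrist_force: [-3.1, -0.6, 1.1]
width: 0.0004
```

```bash
cat > k.py <<'E'
import sys
from h import *
from scipy.optimize import brentq
im,d=r.get_image('side')
a=cv2.convertScaleAbs(im[150:270,270:390,::-1],alpha=1.6,beta=10)
cv2.imwrite(f'pics/{sys.argv[1]}.png',cv2.resize(a,None,fx=5,fy=5,interpolation=0))
m=((im.max(2)<55)*255).astype(np.uint8);m[:190]=0;m[245:]=0;m[:,:270]=0;m[:,370:]=0
n,l,s,c=cv2.connectedComponentsWithStats(m)
for i in range(1,n):
    if s[i,4]>120:
        x,y,w,h,A=s[i]
        print("blob",x,y,w,h,A,"c",c[i].round(1))
        u=x+(w-1)/2;v=y+(w-1)/2
        C,q=ray('side',u,v)   # intersect with sphere of 141 about pivot
        P=np.r_[G,.055];b=C-P;k=np.roots([q@q,2*b@q,b@b-.141**2]);
        if np.isreal(k).all(): print("  knob lathe mm",*[np.round(1e3*w2l(C+q*t),1) for t in k.real])
shift(0,.0,.140)
E
python3 k.py s6
```

```text
blob 308 207 17 26 306 c [316.9 218.6]
  knob lathe mm [ 60.2 -99.  135.4] [  4.9  28.8 193. ]
t 3.98 now lathe mm [-27.7  34.3 141. ] F lathe [0.2 0.  1.1] shift [-27.8 -34.3   1. ] yaw err y deg -0.05 tilt [ 0.001  0.    -1.   ]
```

View pics/s6.png

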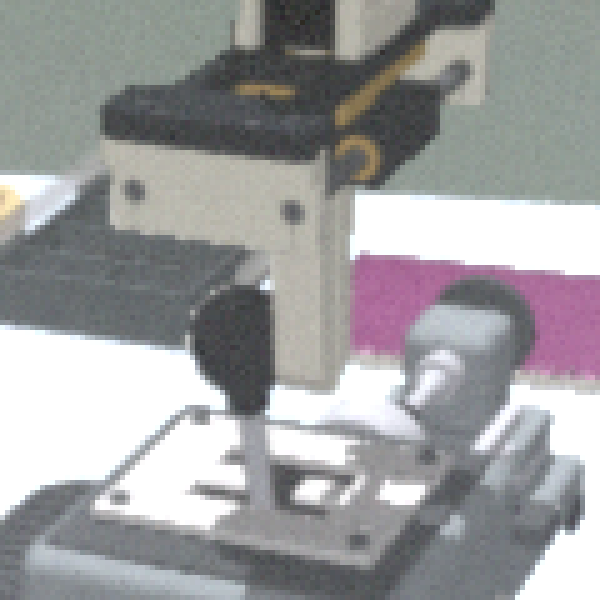

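>>> apply_moves(
  series=[
    {"x": 25, "y": 0, "z": 0, "wx": 0, "wy": 0, "wz": 0, "grip": -1},
    {"x": 30, "y": 20, "z": 0, "wx": 0, "wy": 0, "wz": 0, "grip": -1},
    {"x": 30, "y": 50, "z": 0, "wx": 0, "wy": 0, "wz": 0, "grip": -1},
    {"x": 20, "y": 60, "z": 0, "wx": 0, "wy": 0, "wz": 0, "grip": -1},
    {"x": 10, "y": 60, "z": 0, "wx": 0, "wy": 0, "wz": 0, "grip": -1},
  ],
)

```text
time_s: 4.4
tcp_pos: [0.5312, 0.2443, 0.1409]
eef_rot: [[-0.977, 0.214, 0.001], [0.214, 0.977, 0.002], [-0.001, 0.002, -1.0]]
wrist_force: [0.4, 0.4, 0.1]
width: 0.0008
```

```bash
python3 k.py s7; python3 -c "
from h import *
im,d=r.get_image('top');cv2.imwrite('pics/top7.png',cv2.resize(im[160:320,210:470,::-1],None,fx=3,fy=3,interpolation=2))"
```

```text
blob 281 190 54 12 240 c [312.3 192.5]
  knob lathe mm [ 75.7 -89.7 133.1] [ 18.9  35.  190.3]
t 4.45 now lathe mm [-37.2  95.5 140.9] F lathe [ 1.9 -0.   0.6] shift [-37.1 -95.5   0.9] yaw err y deg 0.08 tilt [ 0.002  0.    -1.   ]
```

View pics/s7.png

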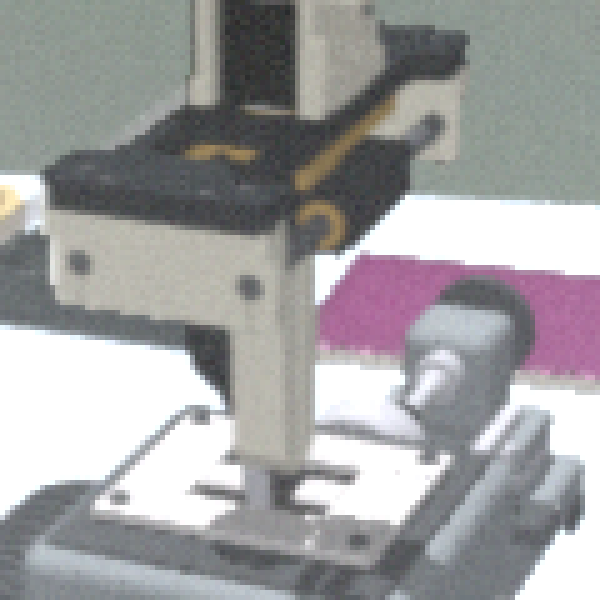

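View pics/top7.png

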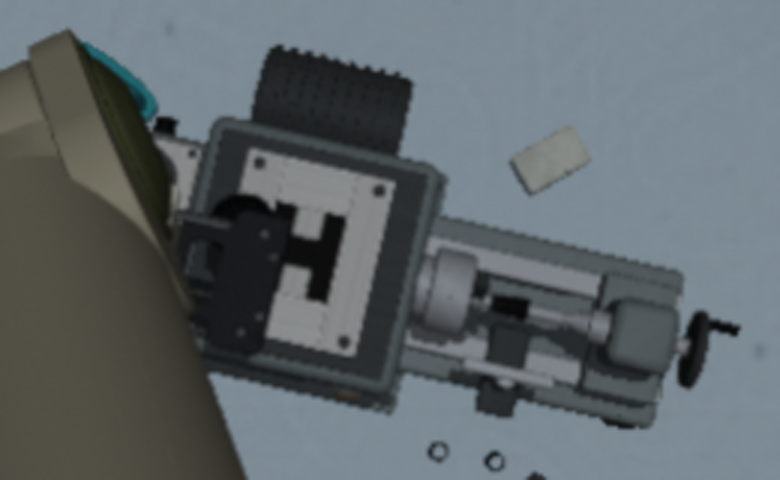

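>>> apply_moves(
  series=[
    {"x": -18, "y": 0, "z": 0, "wx": 0, "wy": 0, "wz": 0, "grip": -1},
    {"x": -36, "y": 0, "z": 0, "wx": 0, "wy": 0, "wz": 0, "grip": -1},
    {"x": -36, "y": -10, "z": 0, "wx": 0, "wy": 0, "wz": 0, "grip": -1},
    {"x": -36, "y": -17, "z": 0, "wx": 0, "wy": 0, "wz": 0, "grip": -1},
    {"x": -36, "y": -22, "z": 0, "wx": 0, "wy": 0, "wz": 0, "grip": -1},
  ],
)

```text
time_s: 4.92
tcp_pos: [0.5599, 0.209, 0.1405]
eef_rot: [[-0.976, 0.22, -0.001], [0.22, 0.976, -0.001], [0.001, -0.001, -1.0]]
wrist_force: [0.9, -0.1, -0.3]
width: 0.0001
```

>>> apply_moves(
  series=[
    {"x": 0, "y": -5, "z": 0, "wx": 0, "wy": 0, "wz": 0, "grip": -1},
    {"x": 0, "y": -10, "z": 0, "wx": 0, "wy": 0, "wz": 0, "grip": -1},
    {"x": 0, "y": -15, "z": 0, "wx": 0, "wy": 0, "wz": 0, "grip": -1},
    {"x": 0, "y": -20, "z": 0, "wx": 0, "wy": 0, "wz": 0, "grip": -1},
    {"x": 0, "y": -20, "z": 0, "wx": 0, "wy": 0, "wz": 0, "grip": -1},
  ],
)

```text
time_s: 5.33
tcp_pos: [0.5563, 0.191, 0.141]
eef_rot: [[-0.976, 0.218, 0.0], [0.218, 0.976, -0.0], [-0.0, -0.0, -1.0]]
wrist_force: [0.5, 1.7, 1.0]
width: 0.0004
```

```bash
python3 k.py s8; python3 -c "
from h import *
im,d=r.get_image('top');cv2.imwrite('pics/top8.png',cv2.resize(im[160:320,210:470,::-1],None,fx=3,fy=3,interpolation=2))"
```

```text
t 5.38 now lathe mm [ -4.   51.9 140.9] F lathe [-0.5 -0.1  0.3] shift [ -4.  -51.9   0.9] yaw err y deg -0.0 tilt [-0. -0. -1.]
```

View pics/s8.png

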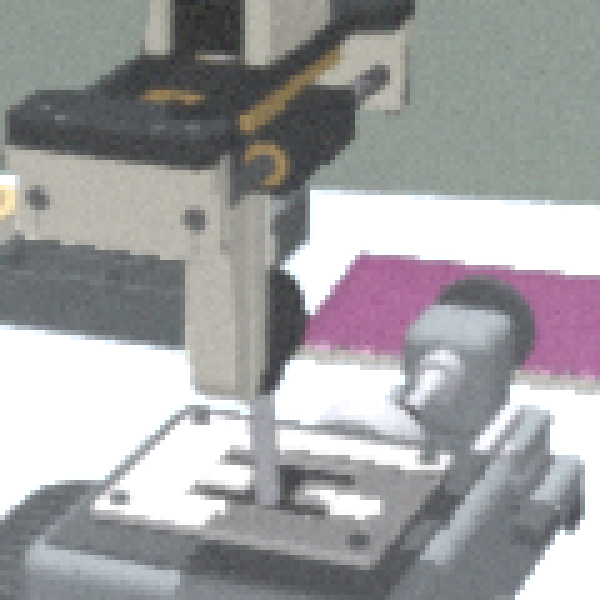

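View pics/top8.png

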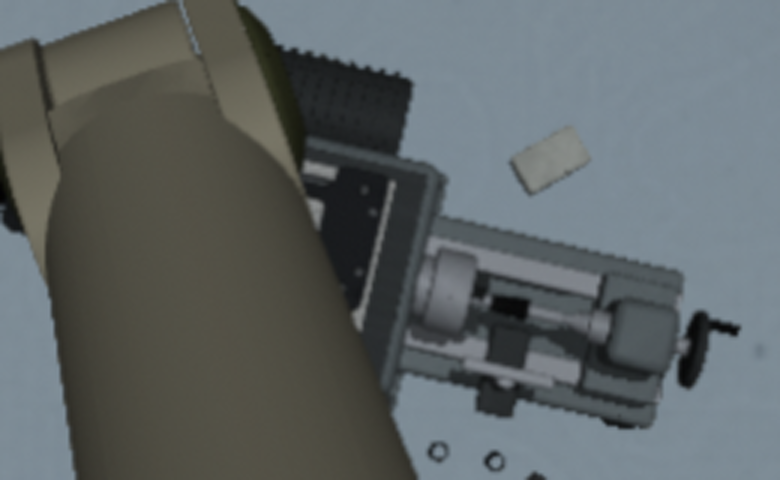

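>>> apply_moves(
  series=[
    {"x": 0, "y": -8, "z": 0, "wx": 0, "wy": 0, "wz": 0, "grip": -1},
    {"x": 0, "y": -16, "z": 0, "wx": 0, "wy": 0, "wz": 0, "grip": -1},
    {"x": 0, "y": -24, "z": 0, "wx": 0, "wy": 0, "wz": 0, "grip": -1},
    {"x": 0, "y": -32, "z": 0, "wx": 0, "wy": 0, "wz": 0, "grip": -1},
    {"x": 0, "y": -36, "z": 0, "wx": 0, "wy": 0, "wz": 0, "grip": -1},
  ],
)

```text
time_s: 5.85
tcp_pos: [0.5483, 0.1549, 0.1407]
eef_rot: [[-0.976, 0.219, -0.0], [0.219, 0.976, -0.001], [0.0, -0.001, -1.0]]
wrist_force: [0.2, 1.5, 1.0]
width: 0.0004
```

```bash
python3 k.py s9
```

```text
t 5.9 now lathe mm [ -3.8  14.1 140.7] F lathe [-0.3  1.2  0.9] shift [ -3.8 -14.1   0.7] yaw err y deg -0.1 tilt [-0.001 -0.001 -1.   ]
```

View pics/s9.png

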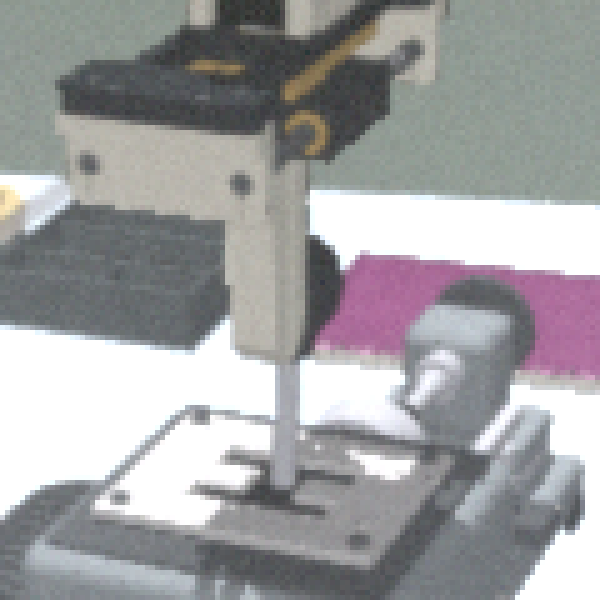

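The stem is crossing the neutral channel at (285,480) in the crop. I'll continue gently to the end stop.

>>> apply_moves(
  series=[
    {"x": 0, "y": -3, "z": 0, "wx": 0, "wy": 0, "wz": 0, "grip": -1},
    {"x": 0, "y": -6, "z": 0, "wx": 0, "wy": 0, "wz": 0, "grip": -1},
    {"x": 0, "y": -8, "z": 0, "wx": 0, "wy": 0, "wz": 0, "grip": -1},
    {"x": 0, "y": -9, "z": 0, "wx": 0, "wy": 0, "wz": 0, "grip": -1},
    {"x": 0, "y": -10, "z": 0, "wx": 0, "wy": 0, "wz": 0, "grip": -1},
  ],
)

```text
time_s: 6.32
tcp_pos: [0.5465, 0.1471, 0.1407]
eef_rot: [[-0.976, 0.218, -0.0], [0.218, 0.976, 0.0], [0.0, 0.0, -1.0]]
wrist_force: [0.1, 0.2, -0.8]
width: 0.0006
```

```bash
python3 k.py s10
```

```text
t 6.37 now lathe mm [ -4.    6.3 140.6] F lathe [0.4 1.1 0.3] shift [-3.9 -6.3  0.6] yaw err y deg 0.02 tilt [-0. -0. -1.]
```

View pics/s10.png

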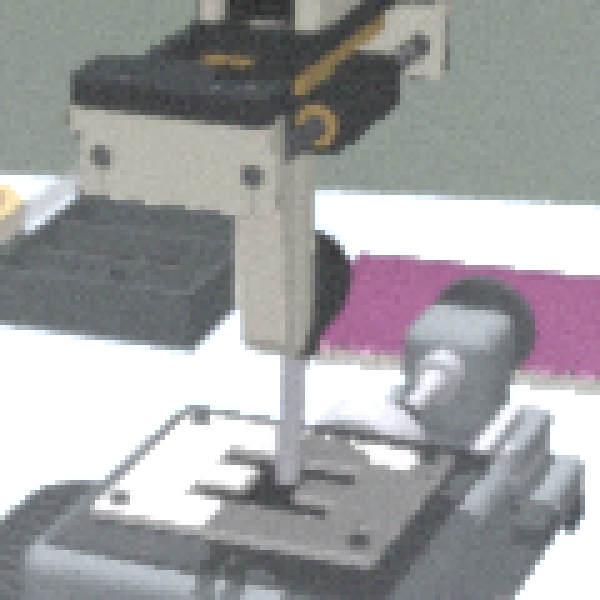

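>>> apply_moves(
  series=[
    {"x": 0, "y": -1, "z": 0, "wx": 0, "wy": 0, "wz": 0, "grip": -1},
    {"x": 0, "y": -2, "z": 0, "wx": 0, "wy": 0, "wz": 0, "grip": -1},
    {"x": 0, "y": -3, "z": 0, "wx": 0, "wy": 0, "wz": 0, "grip": -1},
    {"x": 0, "y": -3, "z": 0, "wx": 0, "wy": 0, "wz": 0, "grip": -1},
    {"x": 0, "y": -3, "z": 0, "wx": 0, "wy": 0, "wz": 0, "grip": -1},
  ],
)

```text
time_s: 6.78
tcp_pos: [0.5458, 0.1441, 0.1407]
eef_rot: [[-0.976, 0.218, -0.0], [0.218, 0.976, -0.0], [0.0, -0.0, -1.0]]
wrist_force: [0.4, 0.9, -0.9]
width: 0.0006
```

```bash
python3 k.py s11
```

```text
t 6.83 now lathe mm [ -3.9   3.4 140.7] F lathe [1.2 1.7 0.4] shift [-3.9 -3.4  0.7] yaw err y deg 0.01 tilt [-0. -0. -1.]
```

>>> apply_moves(
  series=[
    {"x": 0, "y": -1, "z": 0, "wx": 0, "wy": 0, "wz": 0, "grip": -1},
    {"x": 0, "y": -2, "z": 0, "wx": 0, "wy": 0, "wz": 0, "grip": -1},
    {"x": 0, "y": -2, "z": 0, "wx": 0, "wy": 0, "wz": 0, "grip": -1},
    {"x": 0, "y": -2, "z": 0, "wx": 0, "wy": 0, "wz": 0, "grip": -1},
    {"x": 0, "y": -2, "z": 0, "wx": 0, "wy": 0, "wz": 0, "grip": -1},
  ],
)

```text
time_s: 7.25
tcp_pos: [0.5454, 0.1421, 0.1407]
eef_rot: [[-0.976, 0.218, 0.0], [0.218, 0.976, -0.0], [-0.0, -0.0, -1.0]]
wrist_force: [1.2, 0.8, -0.4]
width: 0.0005
```

```bash
python3 k.py s12
```

```text
t 7.3 now lathe mm [ -3.9   1.4 140.8] F lathe [-0.5  1.5 -0.7] shift [-3.9 -1.4  0.8] yaw err y deg 0.02 tilt [ 0. -0. -1.]
```

View pics/s12.png

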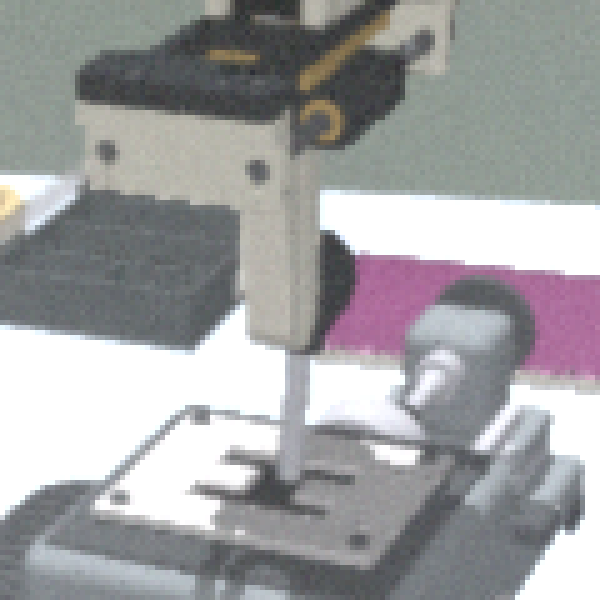

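>>> apply_moves(
  series=[
    {"x": 0, "y": -1, "z": 0, "wx": 0, "wy": 0, "wz": 0, "grip": -1},
    {"x": 0, "y": -2, "z": 0, "wx": 0, "wy": 0, "wz": 0, "grip": -1},
    {"x": 0, "y": -3, "z": 0, "wx": 0, "wy": 0, "wz": 0, "grip": -1},
    {"x": 0, "y": -3, "z": 0, "wx": 0, "wy": 0, "wz": 0, "grip": -1},
    {"x": 0, "y": -3, "z": 0, "wx": 0, "wy": 0, "wz": 0, "grip": -1},
  ],
)

```text
time_s: 7.72
tcp_pos: [0.5448, 0.1392, 0.1407]
eef_rot: [[-0.976, 0.218, 0.0], [0.218, 0.976, -0.0], [-0.0, 0.0, -1.0]]
wrist_force: [0.2, 1.6, -0.2]
width: 0.0008
```

```bash
python3 k.py s13
```

```text
t 7.77 now lathe mm [ -3.8  -1.6 140.8] F lathe [ 0.7  0.8 -1.1] shift [-3.8  1.6  0.8] yaw err y deg 0.01 tilt [ 0. -0. -1.]
```

>>> apply_moves(
  series=[
    {"x": 0, "y": -1, "z": 0, "wx": 0, "wy": 0, "wz": 0, "grip": -1},
    {"x": 0, "y": -2, "z": 0, "wx": 0, "wy": 0, "wz": 0, "grip": -1},
    {"x": 0, "y": -3, "z": 0, "wx": 0, "wy": 0, "wz": 0, "grip": -1},
    {"x": 0, "y": -3, "z": 0, "wx": 0, "wy": 0, "wz": 0, "grip": -1},
    {"x": 0, "y": -3, "z": 0, "wx": 0, "wy": 0, "wz": 0, "grip": -1},
  ],
)

```text
time_s: 8.18
tcp_pos: [0.5442, 0.1368, 0.1407]
eef_rot: [[-0.976, 0.218, 0.0], [0.218, 0.976, 0.0], [-0.0, 0.001, -1.0]]
wrist_force: [1.2, 5.1, -3.2]
width: 0.0007
```

```bash
python3 k.py s14;python3 -c "
from h import *
im,d=r.get_image('wrist');cv2.imwrite('pics/w14.png',im[:,:,::-1])
o=r.get_obs();print(o['tau'].round(2) if hasattr(o['tau'],'round') else o['tau'])"
```

```text
t 8.23 now lathe mm [ -3.9  -4.1 140.7] F lathe [-0.4  4.6 -2.1] shift [-3.9  4.1  0.7] yaw err y deg 0.04 tilt [ 0.  0. -1.]
[ 2.410e+00 -6.018e+01  4.710e+00 -1.829e+01  8.400e-01  8.100e-01
 -2.000e-02]
```

View pics/s14.png

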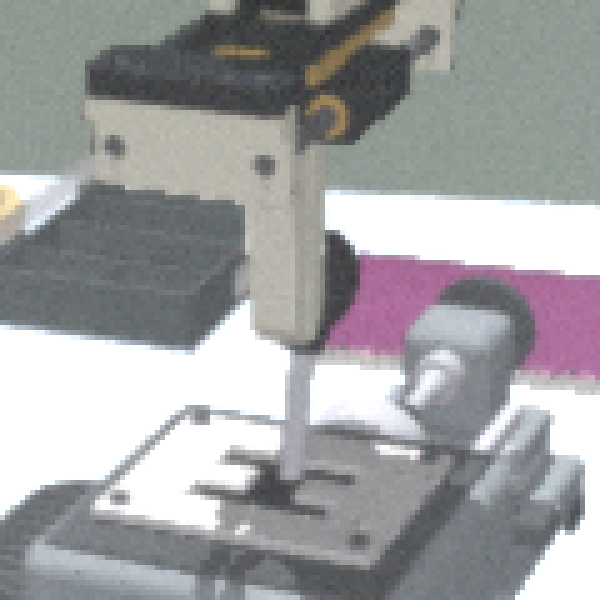

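View pics/w14.png

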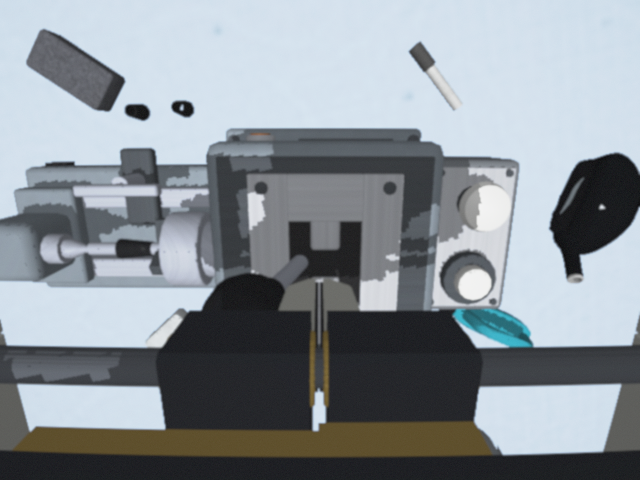

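The lever is at the right-hand stop: F_y is 4.6 N, and the wrist view shows the stem leaning into the right column. Next I'll go round to behind the knob.

>>> apply_moves(
  series=[
    {"x": 0, "y": 15, "z": 0, "wx": 0, "wy": 0, "wz": 0, "grip": -1},
    {"x": 25, "y": 22, "z": 0, "wx": 0, "wy": 0, "wz": 0, "grip": -1},
    {"x": 56, "y": 18, "z": 0, "wx": 0, "wy": 0, "wz": 0, "grip": -1},
    {"x": 60, "y": 0, "z": 0, "wx": 0, "wy": 0, "wz": 0, "grip": -1},
    {"x": 60, "y": -28, "z": 0, "wx": 0, "wy": 0, "wz": 0, "grip": -1},
  ],
)

```text
time_s: 8.7
tcp_pos: [0.478, 0.1248, 0.1407]
eef_rot: [[-0.977, 0.212, -0.001], [0.212, 0.977, 0.0], [0.001, 0.0, -1.0]]
wrist_force: [0.8, -1.5, -0.2]
width: 0.0004
```

```bash
python3 k.py s15;python3 -c "
from h import *
im,d=r.get_image('top');cv2.imwrite('pics/top15.png',cv2.resize(im[160:320,210:470,::-1],None,fx=3,fy=3,interpolation=2))"
```

```text
blob 322 193 20 27 336 c [331.3 206.3]
t 8.75 now lathe mm [-65.4 -38.  140.8] F lathe [-0.1 -6.2 -0.8] shift [-65.4  38.    0.5] yaw err y deg -0.04 tilt [-0.002 -0.003 -1.   ]
```

View pics/s15.png

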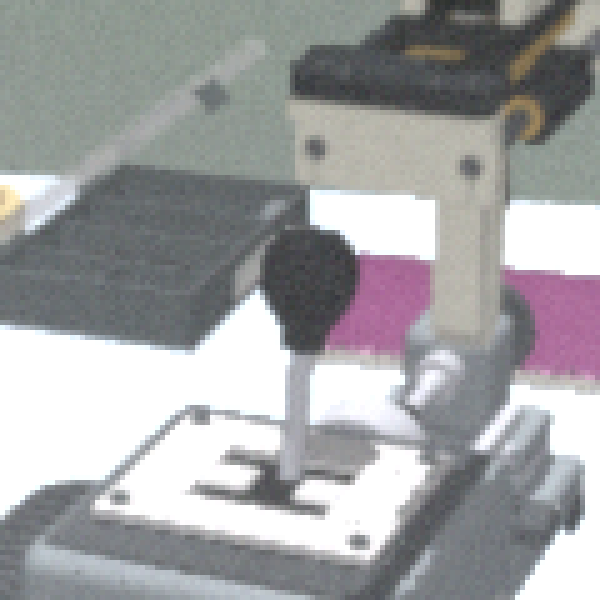

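View pics/top15.png

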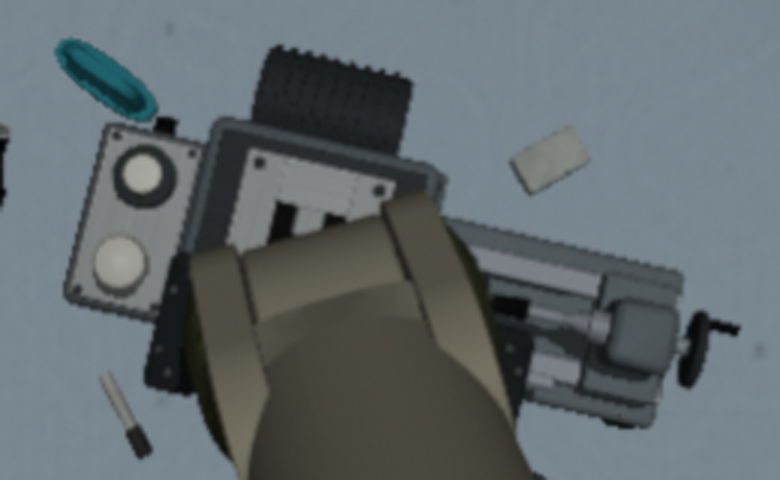

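>>> apply_moves(
  series=[
    {"x": -12, "y": 2, "z": 0, "wx": 0, "wy": 0, "wz": 0, "grip": -1},
    {"x": -24, "y": 2, "z": 0, "wx": 0, "wy": 0, "wz": 0, "grip": -1},
    {"x": -32, "y": 2, "z": 0, "wx": 0, "wy": 0, "wz": 0, "grip": -1},
    {"x": -38, "y": 2, "z": 0, "wx": 0, "wy": 0, "wz": 0, "grip": -1},
    {"x": -44, "y": 2, "z": 0, "wx": 0, "wy": 0, "wz": 0, "grip": -1},
  ],
)

```text
time_s: 9.22
tcp_pos: [0.5236, 0.1147, 0.1404]
eef_rot: [[-0.976, 0.218, -0.001], [0.218, 0.976, -0.0], [0.001, -0.0, -1.0]]
wrist_force: [-1.3, 2.0, 0.0]
width: 0.0004
```

>>> apply_moves(
  series=[
    {"x": -5, "y": 0, "z": 0, "wx": 0, "wy": 0, "wz": 0, "grip": -1},
    {"x": -10, "y": 0, "z": 0, "wx": 0, "wy": 0, "wz": 0, "grip": -1},
    {"x": -15, "y": 0, "z": 0, "wx": 0, "wy": 0, "wz": 0, "grip": -1},
    {"x": -18, "y": 0, "z": 0, "wx": 0, "wy": 0, "wz": 0, "grip": -1},
    {"x": -20, "y": 0, "z": 0, "wx": 0, "wy": 0, "wz": 0, "grip": -1},
  ],
)

```text
time_s: 9.63
tcp_pos: [0.5424, 0.11, 0.1405]
eef_rot: [[-0.976, 0.218, -0.001], [0.218, 0.976, -0.0], [0.001, -0.0, -1.0]]
wrist_force: [-1.6, 1.4, -1.8]
width: 0.0007
```

```bash
python3 k.py s16
```

```text
blob 309 195 15 25 279 c [316.5 205.8]
t 9.68 now lathe mm [  0.4 -30.6 140.6] F lathe [-0.9  1.  -1. ] shift [ 0.4 30.6  0.6] yaw err y deg 0.01 tilt [-0. -0. -1.]
```

View pics/s16.png

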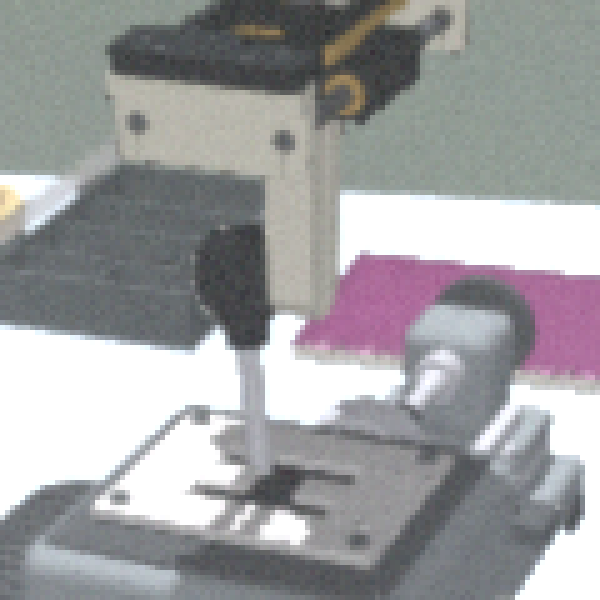

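>>> apply_moves(
  series=[
    {"x": -4, "y": -3, "z": 0, "wx": 0, "wy": 0, "wz": 0, "grip": -1},
    {"x": -7, "y": -3, "z": 0, "wx": 0, "wy": 0, "wz": 0, "grip": -1},
    {"x": -10, "y": -3, "z": 0, "wx": 0, "wy": 0, "wz": 0, "grip": -1},
    {"x": -12, "y": -3, "z": 0, "wx": 0, "wy": 0, "wz": 0, "grip": -1},
    {"x": -13, "y": -3, "z": 0, "wx": 0, "wy": 0, "wz": 0, "grip": -1},
  ],
)

```text
time_s: 10.1
tcp_pos: [0.5548, 0.1041, 0.1407]
eef_rot: [[-0.976, 0.218, 0.0], [0.218, 0.976, -0.0], [-0.0, -0.0, -1.0]]
wrist_force: [-0.9, 2.0, -0.6]
width: 0.0003
```

>>> apply_moves(
  series=[
    {"x": -1, "y": 0, "z": 0, "wx": 0, "wy": 0, "wz": 0, "grip": -1},
    {"x": -2, "y": 0, "z": 0, "wx": 0, "wy": 0, "wz": 0, "grip": -1},
    {"x": -3, "y": 0, "z": 0, "wx": 0, "wy": 0, "wz": 0, "grip": -1},
    {"x": -3, "y": 0, "z": 0, "wx": 0, "wy": 0, "wz": 0, "grip": -1},
    {"x": -3, "y": 0, "z": 0, "wx": 0, "wy": 0, "wz": 0, "grip": -1},
  ],
)

```text
time_s: 10.52
tcp_pos: [0.557, 0.1037, 0.1406]
eef_rot: [[-0.976, 0.218, -0.001], [0.218, 0.976, -0.0], [0.001, -0.0, -1.0]]
wrist_force: [-1.8, 1.1, -1.7]
width: 0.0006
```

```bash
python3 k.py s17
```

```text
blob 301 196 17 24 289 c [309.6 206.9]
t 10.57 now lathe mm [ 15.8 -33.5 140.6] F lathe [-2.8  1.6 -1.5] shift [15.7 33.5  0.6] yaw err y deg 0.03 tilt [-0.001 -0.    -1.   ]
```

View pics/s17.png

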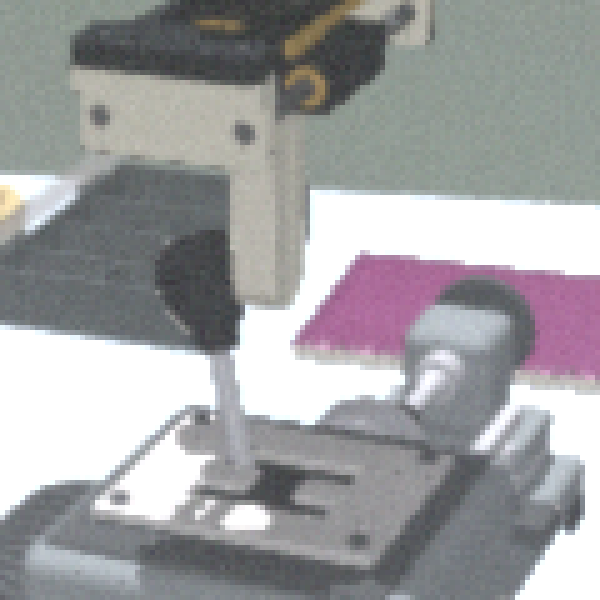

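Nearly there. I'll push on in small steps until I feel the stop.

>>> apply_moves(
  series=[
    {"x": -1, "y": 0, "z": 0, "wx": 0, "wy": 0, "wz": 0, "grip": -1},
    {"x": -2, "y": 0, "z": 0, "wx": 0, "wy": 0, "wz": 0, "grip": -1},
    {"x": -3, "y": 0, "z": 0, "wx": 0, "wy": 0, "wz": 0, "grip": -1},
    {"x": -3, "y": 0, "z": 0, "wx": 0, "wy": 0, "wz": 0, "grip": -1},
    {"x": -3, "y": 0, "z": 0, "wx": 0, "wy": 0, "wz": 0, "grip": -1},
  ],
)

```text
time_s: 10.98
tcp_pos: [0.559, 0.1032, 0.1403]
eef_rot: [[-0.976, 0.217, -0.002], [0.217, 0.976, -0.0], [0.002, -0.001, -1.0]]
wrist_force: [-5.2, 1.9, -2.9]
width: 0.0002
```

```bash
python3 k.py s18
```

```text
blob 301 196 17 24 281 c [309.1 207.2]
t 11.03 now lathe mm [ 17.8 -33.6 140.3] F lathe [-6.2  1.7 -3.2] shift [17.8 33.6  0.3] yaw err y deg 0.04 tilt [-0.003 -0.    -1.   ]
```

At the forward stop: F_x is -6 N, and the finger stops at x ≈ 17.8 mm, where I expected about 16. I'll back off, rise and look.

>>> apply_moves(
  series=[
    {"x": 10, "y": 0, "z": 0, "wx": 0, "wy": 0, "wz": 0, "grip": -1},
    {"x": 30, "y": 0, "z": 0, "wx": 0, "wy": 0, "wz": 0, "grip": -1},
    {"x": 50, "y": 20, "z": 0, "wx": 0, "wy": 0, "wz": 0, "grip": -1},
    {"x": 70, "y": 50, "z": 0, "wx": 0, "wy": 0, "wz": 0, "grip": -1},
    {"x": 80, "y": 85, "z": 0, "wx": 0, "wy": 0, "wz": 0, "grip": -1},
  ],
)

```text
time_s: 11.45
tcp_pos: [0.4997, 0.203, 0.1416]
eef_rot: [[-0.975, 0.221, 0.002], [0.221, 0.975, 0.0], [-0.002, 0.0, -1.0]]
wrist_force: [0.5, 0.4, 0.1]
width: 0.0002
```

>>> apply_moves(
  series=[
    {"x": 0, "y": 20, "z": 0, "wx": 0, "wy": 0, "wz": 0, "grip": -1},
    {"x": 0, "y": 40, "z": 0, "wx": 0, "wy": 0, "wz": 0, "grip": -1},
    {"x": -10, "y": 60, "z": 0, "wx": 0, "wy": 0, "wz": 0, "grip": -1},
    {"x": -20, "y": 65, "z": 0, "wx": 0, "wy": 0, "wz": 0, "grip": -1},
    {"x": -20, "y": 65, "z": 0, "wx": 0, "wy": 0, "wz": 0, "grip": -1},
  ],
)

```text
time_s: 11.87
tcp_pos: [0.5372, 0.2635, 0.1412]
eef_rot: [[-0.976, 0.217, 0.004], [0.217, 0.976, 0.001], [-0.003, 0.002, -1.0]]
wrist_force: [-0.3, 0.0, -0.3]
width: 0.0004
```

```bash
python3 k.py s19;python3 -c "
from h import *
im,d=r.get_image('top');cv2.imwrite('pics/top19.png',cv2.resize(im[160:320,210:470,::-1],None,fx=3,fy=3,interpolation=2))"
```

```text
blob 272 190 74 15 590 c [309.8 194.4]
  knob lathe mm [  80.7 -105.1  103.1] [  6.1  59.5 182.7]
t 11.92 now lathe mm [-39.4 116.2 140.9] F lathe [ 0.1 -1.  -0.4] shift [ -39.5 -116.2    0.9] yaw err y deg -0.03 tilt [ 0.002 -0.    -1.   ]
```

View pics/s19.png

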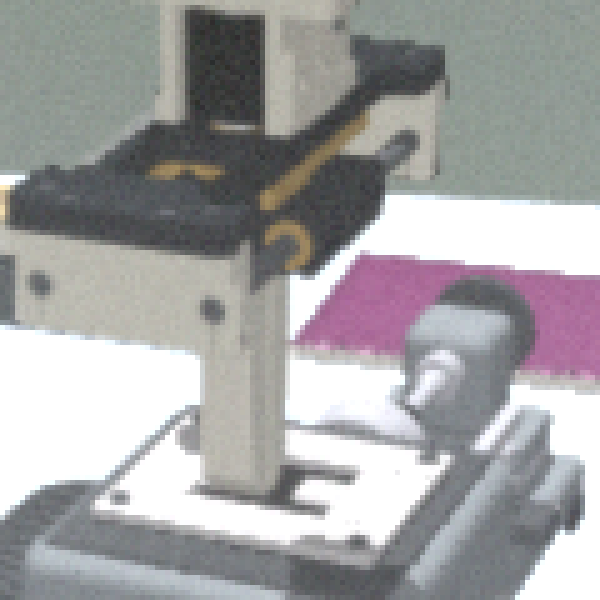

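View pics/top19.png

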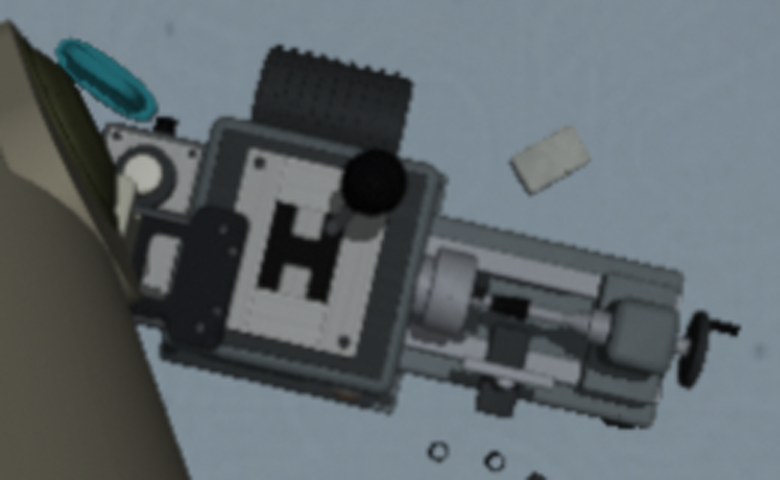

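```bash
python3 -c "
from h import *
print(w2l(atz('top',374/3+209.67,183/3+159.67,.186)))"
```

```text
[ 0.04268983 -0.03395156  0.186     ]
```

>>> apply_moves(
  series=[
    {"x": -20, "y": 0, "z": 0, "wx": 0, "wy": 0, "wz": 0, "grip": -1},
    {"x": -45, "y": -4, "z": 0, "wx": 0, "wy": 0, "wz": 0, "grip": -1},
    {"x": -68, "y": -4, "z": 0, "wx": 0, "wy": 0, "wz": 0, "grip": -1},
    {"x": -68, "y": -4, "z": 30, "wx": 0, "wy": 0, "wz": 0, "grip": -1},
    {"x": -68, "y": -4, "z": 60, "wx": 0, "wy": 0, "wz": 0, "grip": -1},
  ],
)

```text
time_s: 12.38
tcp_pos: [0.6024, 0.2414, 0.0818]
eef_rot: [[-0.975, 0.222, 0.005], [0.222, 0.975, 0.001], [-0.004, 0.002, -1.0]]
wrist_force: [0.1, 1.1, -1.0]
width: 0.0003
```

```bash
cat > b.py <<'E'
import sys
from h import *
im,d=r.get_image('side')
a=cv2.convertScaleAbs(im[230:330,250:350,::-1],alpha=1.5,beta=10)
cv2.imwrite(f'pics/{sys.argv[1]}.png',cv2.resize(a,None,fx=5.5,fy=5.5,interpolation=0))
shift(.029,.112,.0385)
E
python3 b.py b20;python3 -c "
from h import *
im,d=r.get_image('wrist');cv2.imwrite('pics/w20.png',im[:,:,::-1])"
```

```text
t 12.43 now lathe mm [ 25.6 108.7  75.1] F lathe [-2.1 -1.6 -4. ] shift [-3.5  3.4 36.5] yaw err y deg -0.13 tilt [-0.005 -0.003 -1.   ]
```

View pics/b20.png

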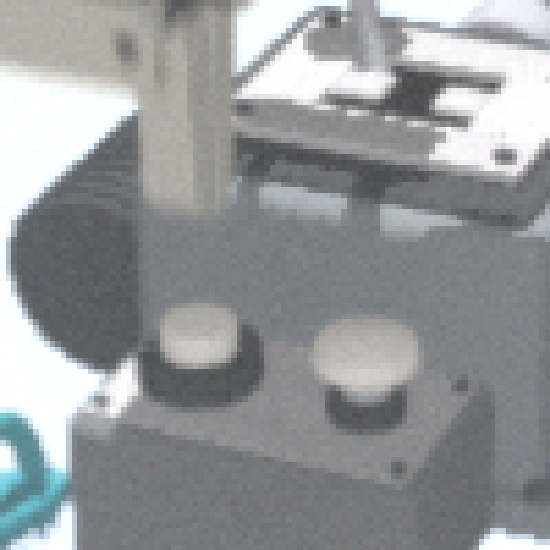

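View pics/w20.png

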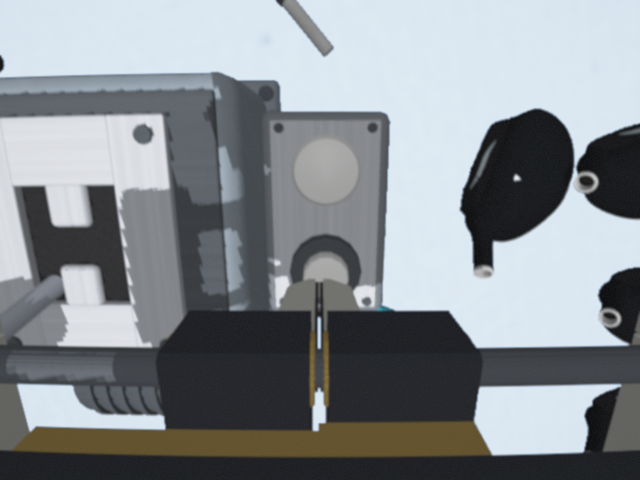

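>>> apply_moves(
  series=[
    {"x": -3, "y": 3, "z": 8, "wx": 0, "wy": 0, "wz": 0, "grip": -1},
    {"x": -3, "y": 3, "z": 14, "wx": 0, "wy": 0, "wz": 0, "grip": -1},
    {"x": -3, "y": 3, "z": 18, "wx": 0, "wy": 0, "wz": 0, "grip": -1},
    {"x": -3, "y": 3, "z": 18, "wx": 0, "wy": 0, "wz": 0, "grip": -1},
    {"x": -3, "y": 3, "z": 18, "wx": 0, "wy": 0, "wz": 0, "grip": -1},
  ],
)

```text
time_s: 12.9
tcp_pos: [0.6036, 0.2462, 0.0634]
eef_rot: [[-0.976, 0.218, 0.001], [0.218, 0.976, 0.0], [-0.001, 0.0, -1.0]]
wrist_force: [-0.6, -0.3, -0.6]
width: 0.0005
```

```bash
python3 b.py b21;python3 -c "
from h import *
im,d=r.get_image('side')
for v in range(245,300,3):
    row=[]
    for u in(276,279,282,285,288,291):
        c,q=ray('side',u,v);row.append((np.round(1e3*w2l(c+q*d[v,u])).astype(int).tolist()))
    print(v,row)
"
```

```text
t 12.95 now lathe mm [ 30.3 115.7  63.5] F lathe [ 1.5  0.4 -0.5] shift [ 1.3 -3.8 25. ] yaw err y deg 0.03 tilt [ 0.001  0.    -1.   ]
245 [[-5, 202, 212], [2, 181, 202], [0, 175, 199], [21, 124, 173], [22, 111, 167], [71, 0, 108]]
248 [[-4, 202, 207], [0, 185, 199], [-332, 805, 543], [22, 122, 166], [23, 109, 160], [55, 34, 120]]
251 [[-3, 201, 202], [28, 133, 164], [21, 134, 166], [22, 123, 161], [21, 113, 156], [22, 100, 150]]
254 [[-4, 203, 198], [27, 134, 159], [23, 133, 160], [22, 122, 155], [21, 113, 150], [21, 103, 146]]
257 [[-3, 201, 191], [29, 132, 153], [23, 133, 154], [22, 124, 150], [23, 111, 144], [21, 102, 139]]
260 [[-3, 202, 187], [-332, 805, 543], [23, 133, 148], [21, 125, 145], [22, 112, 138], [22, 101, 133]]
263 [[33, 135, 141], [29, 133, 142], [22, 134, 143], [22, 123, 138], [21, 115, 134], [22, 101, 127]]
266 [[34, 134, 135], [29, 133, 135], [23, 133, 137], [21, 127, 134], [22, 114, 128], [22, 102, 121]]
269 [[36, 131, 127], [29, 133, 130], [24, 132, 130], [22, 125, 127], [22, 114, 122], [21, 105, 117]]
272 [[36, 131, 122], [31, 131, 123], [24, 133, 125], [23,
[... 195 characters left out ...]
 [22, 127, 111], [23, 113, 103], [36, 75, 80]]
281 [[69, 73, 66], [60, 78, 70], [31, 121, 100], [22, 126, 104], [43, 75, 73], [36, 75, 74]]
284 [[69, 73, 59], [60, 78, 64], [56, 75, 63], [50, 74, 64], [42, 77, 67], [37, 75, 68]]
287 [[70, 73, 53], [63, 74, 55], [36, 112, 81], [32, 109, 81], [27, 107, 81], [21, 107, 82]]
290 [[70, 72, 45], [37, 121, 80], [31, 123, 82], [25, 122, 83], [22, 118, 82], [17, 115, 81]]
293 [[44, 121, 72], [37, 124, 75], [29, 126, 78], [24, 124, 79], [19, 123, 79], [16, 117, 77]]
296 [[39, 131, 73], [36, 126, 71], [29, 126, 72], [25, 124, 72], [19, 123, 72], [16, 118, 71]]
299 [[39, 131, 67], [31, 134, 70], [26, 134, 71], [21, 132, 71], [15, 131, 72], [12, 125, 70]]
```

View pics/b21.png

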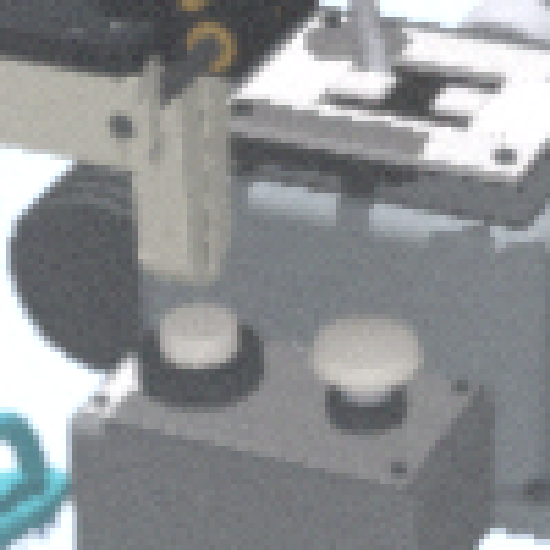

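>>> apply_moves(
  series=[
    {"x": 1, "y": -3, "z": 5, "wx": 0, "wy": 0, "wz": 0, "grip": -1},
    {"x": 1, "y": -3, "z": 10, "wx": 0, "wy": 0, "wz": 0, "grip": -1},
    {"x": 1, "y": -3, "z": 14, "wx": 0, "wy": 0, "wz": 0, "grip": -1},
    {"x": 1, "y": -3, "z": 17, "wx": 0, "wy": 0, "wz": 0, "grip": -1},
    {"x": 1, "y": -3, "z": 20, "wx": 0, "wy": 0, "wz": 0, "grip": -1},
  ],
)

```text
time_s: 13.42
tcp_pos: [0.6015, 0.2431, 0.0423]
eef_rot: [[-0.976, 0.218, -0.001], [0.218, 0.976, -0.0], [0.001, -0.001, -1.0]]
wrist_force: [-1.4, -0.7, 3.5]
width: 0.0004
```

```bash
python3 b.py b22
```

```text
t 13.47 now lathe mm [ 28.8 112.2  41.9] F lathe [-0.8 -2.   3.5] shift [-0.2 -0.2  3.4] yaw err y deg 0.01 tilt [-0.001 -0.    -1.   ]
```

View pics/b22.png

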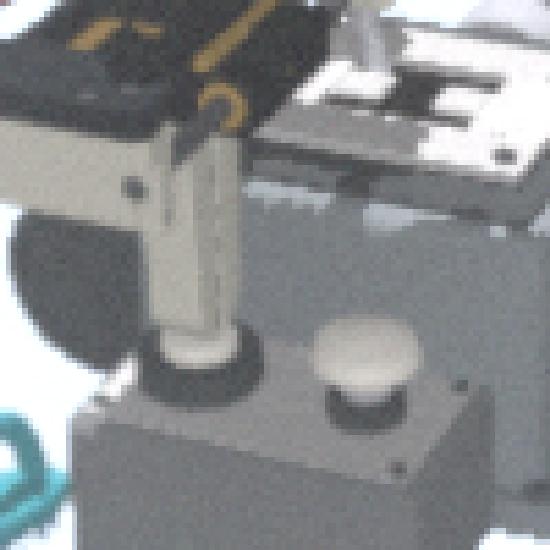

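The fingers are on the button with F_z at 3.5 N and the button partly down. I'll press the rest of the way.

>>> apply_moves(
  series=[
    {"x": 0, "y": 0, "z": 1, "wx": 0, "wy": 0, "wz": 0, "grip": -1},
    {"x": 0, "y": 0, "z": 2, "wx": 0, "wy": 0, "wz": 0, "grip": -1},
    {"x": 0, "y": 0, "z": 3, "wx": 0, "wy": 0, "wz": 0, "grip": -1},
    {"x": 0, "y": 0, "z": 4, "wx": 0, "wy": 0, "wz": 0, "grip": -1},
    {"x": 0, "y": 0, "z": 4, "wx": 0, "wy": 0, "wz": 0, "grip": -1},
  ],
)

```text
time_s: 13.88
tcp_pos: [0.6016, 0.2432, 0.0399]
eef_rot: [[-0.976, 0.218, -0.0], [0.218, 0.976, 0.0], [0.0, 0.0, -1.0]]
wrist_force: [-5.0, -1.8, 13.3]
width: 0.0007
```

```bash
python3 b.py b23
```

```text
t 13.93 now lathe mm [ 28.9 112.3  39.8] F lathe [-4.  -2.6 14.6] shift [-0.1 -0.3  1.3] yaw err y deg 0.01 tilt [-0.  0. -1.]
```

View pics/b23.png

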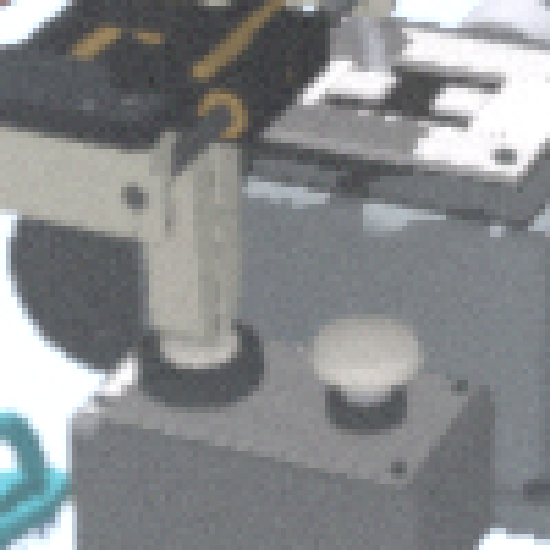

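Force jumped to 14.6 N, well above the 5 N spring, so the button is against its stop and looks flush. I'll release and rise.

>>> apply_moves(
  series=[
    {"x": 0, "y": 0, "z": -10, "wx": 0, "wy": 0, "wz": 0, "grip": -1},
    {"x": 0, "y": 0, "z": -30, "wx": 0, "wy": 0, "wz": 0, "grip": -1},
    {"x": 0, "y": 0, "z": -60, "wx": 0, "wy": 0, "wz": 0, "grip": -1},
    {"x": 0, "y": 0, "z": -90, "wx": 0, "wy": 0, "wz": 0, "grip": -1},
    {"x": 0, "y": 0, "z": -120, "wx": 0, "wy": 0, "wz": 0, "grip": -1},
  ],
)

```text
time_s: 14.35
tcp_pos: [0.6019, 0.2435, 0.1601]
eef_rot: [[-0.976, 0.218, 0.0], [0.218, 0.976, 0.0], [-0.0, 0.0, -1.0]]
wrist_force: [0.6, 0.3, 0.0]
width: 0.0003
```

>>> apply_moves(
  series=[
    {"x": 0, "y": 20, "z": -30, "wx": 0, "wy": 0, "wz": 0, "grip": -1},
    {"x": 20, "y": 40, "z": -60, "wx": 0, "wy": 0, "wz": 0, "grip": -1},
    {"x": 40, "y": 60, "z": -80, "wx": 0, "wy": 0, "wz": 0, "grip": -1},
    {"x": 60, "y": 80, "z": -80, "wx": 0, "wy": 0, "wz": 0, "grip": -1},
    {"x": 80, "y": 100, "z": -80, "wx": 0, "wy": 0, "wz": 0, "grip": -1},
  ],
)

```text
time_s: 14.77
tcp_pos: [0.5457, 0.3601, 0.241]
eef_rot: [[-0.976, 0.218, 0.003], [0.218, 0.976, 0.003], [-0.003, 0.003, -1.0]]
wrist_force: [0.3, 0.3, -0.3]
width: 0.0004
```

>>> apply_moves(
  series=[
    {"x": 20, "y": 20, "z": 0, "wx": 0, "wy": 0, "wz": 0, "grip": -1},
    {"x": 40, "y": 40, "z": 0, "wx": 0, "wy": 0, "wz": 0, "grip": -1},
    {"x": 60, "y": 60, "z": 0, "wx": 0, "wy": 0, "wz": 0, "grip": -1},
    {"x": 60, "y": 60, "z": 0, "wx": 0, "wy": 0, "wz": 0, "grip": -1},
    {"x": 60, "y": 60, "z": 0, "wx": 0, "wy": 0, "wz": 0, "grip": -1},
  ],
)

```text
time_s: 15.18
tcp_pos: [0.4987, 0.4321, 0.2388]
eef_rot: [[-0.977, 0.214, -0.0], [0.214, 0.977, 0.001], [0.0, 0.001, -1.0]]
wrist_force: [0.1, -1.2, -0.5]
width: 0.0003
```

```bash
python3 b.py b24;python3 -c "
from h import *
im,d=r.get_image('side');cv2.imwrite('pics/s24.png',im[:,:,::-1])
im,d=r.get_image('top');cv2.imwrite('pics/top24.png',cv2.resize(im[160:370,100:470,::-1],None,fx=2,fy=2,interpolation=2))
print(r.get_obs()['dq'],r.get_obs()['wrist_force'])
"
```

```text
t 15.23 now lathe mm [-111.2  272.8  238.8] F lathe [ 1.5 -0.6  0.6] shift [-139.8 -161.   200.4] yaw err y deg 0.09 tilt [ 0.  0. -1.]
[ 1.19301516e-02 -9.37525322e-05  1.07997839e-03 -1.55170268e-04
 -1.12852716e-03  3.44380251e-04 -1.82845965e-04] [ 0.43732389 -0.40526058 -1.0885904 ]
```

View pics/s24.png

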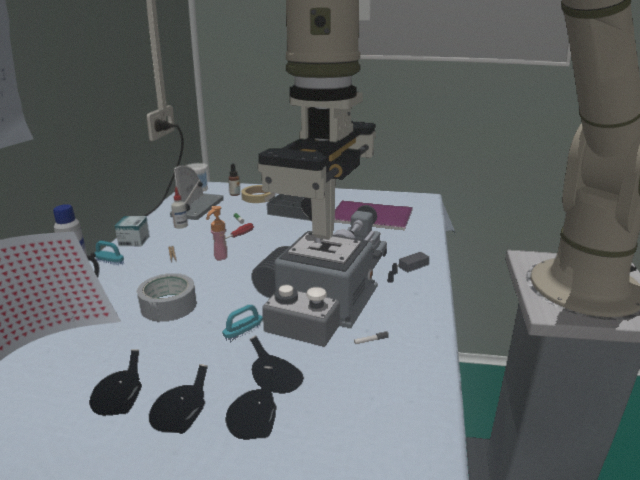

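View pics/top24.png

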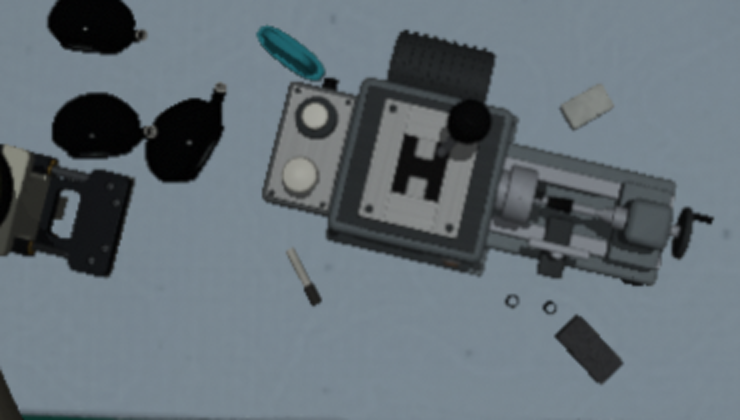

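View pics/b24.png

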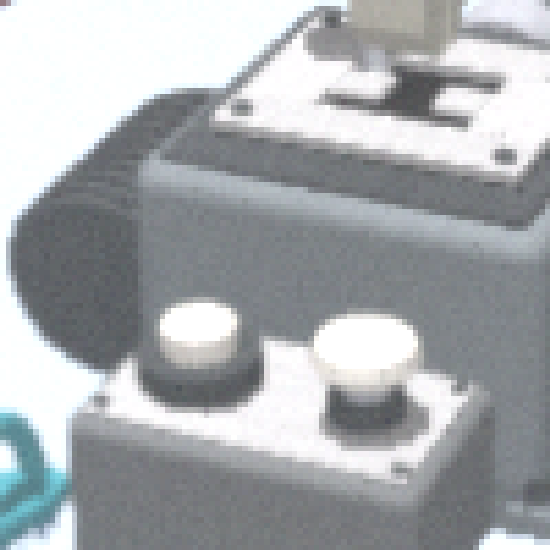

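```bash
python3 -c "
from bench import r
print(r.close_job())"
```

```text
the job is handed in; nothing more can be done
None
```

I shifted the lever into third with the closed fingers, pressed and released the start button, and handed the job in at about 15 s of the 54 s. The hand-in gave no verdict.

- **Lever:** I nudged it to neutral, across to the right-hand stop, then forward to the end stop. Readings at the two stops were about 5 and 6 N, and it never went near reverse. With the fingers clear, the top camera put the knob at lathe x +43 mm, y −34 mm, which is fully forward in third. The last pictures show it in the same place.
- **Start button:** I pressed until the force reached 14.6 N, well above its 5 N spring, so I judged it fully down. The fingertip height agrees, at about 5 mm of travel give or take 2 mm. The last picture shows it up again.
- **Everything else:** In the last pictures the stop button is up, the arm is clear of everything, and the loose things look unmoved. I checked those by eye and did not measure them.

**Disagreement:** The camera depth put the fingertips about 37 mm higher than the reported TCP, so my first push passed over the knob without touching it. I used the camera height from then on, and the contact forces and pictures agreed with it.

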